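Put the mixed-up pastry cutters back on their own biscuit trays

TASK

The four pastry cutters have been left on the wrong biscuit trays. Park one of them on the empty marble slab to make room, and move them about until every cutter stands upright on the middle of the round paper of the tray whose biscuits have its shape, with the slab empty again. Do not knock over the little amber bottle.

Things in the scene. Friction and masses are not known exactly. Their poses are not given: they have to be found in the camera images.
- cutter_round_knob (a point): Loose round pastry cutter: an open bright metal circular outline 60 mm across, 30 mm high, carried by a strap (top 33 mm above the underside) with an upright turned wooden knob on top, 22 mm across. This point is the centre of the knob, on the cutter's vertical axis, 58 mm above its underside; the knob spans 40 to 76 mm above the underside (the whole is 76 mm high). z is up. Mass about 90 g. Pinch the knob from above, from any side.
- cutter_square_knob (a point): Loose square pastry cutter: an open bright metal square outline 54 mm a side, 30 mm high, carried by a strap (top 33 mm above the underside) with an upright turned wooden knob on top, 22 mm across. This point is the centre of the knob, on the cutter's vertical axis, 58 mm above its underside; the knob spans 40 to 76 mm above the underside (the whole is 76 mm high). z is up. Mass about 90 g. Pinch the knob from above, from any side.
- cutter_triangle_knob (a point): Loose triangular pastry cutter: an open bright metal equilateral triangular outline about 66 mm a side, 30 mm high, carried by a strap (top 33 mm above the underside) with an upright turned wooden knob on top, 22 mm across. This point is the centre of the knob, on the cutter's vertical axis, 58 mm above its underside; the knob spans 40 to 76 mm above the underside (the whole is 76 mm high). z is up. Mass about 90 g. Pinch the knob from above, from any side.
- cutter_oblong_knob (a point): Loose oblong pastry cutter: an open bright metal rectangular outline 66 x 36 mm (long side along its x), 30 mm high, carried by a strap (top 33 mm above the underside) with an upright turned wooden knob on top, 22 mm across. This point is the centre of the knob, on the cutter's vertical axis, 58 mm above its underside; the knob spans 40 to 76 mm above the underside (the whole is 76 mm high). z is up. Mass about 90 g. Pinch the knob from above, from any side.
- tray_round_place (a point): Fixed flat dark baking tray, 154 x 124 mm, its top 4 mm above the table, carrying two circular biscuits, 48 mm across, 7 mm thick (fixed to the tray), on its +x half. This point is the centre of the round brown paper liner (72 mm across, flat) on the tray's biscuit-free half, on the tray's top face, where a cutter stands; the biscuits begin 45 mm or more from it along the tray's +x and the tray ends 42 mm from it along -x. z is up.
- tray_square_place (a point): Fixed flat dark baking tray, 154 x 124 mm, its top 4 mm above the table, carrying two square biscuits, 44 mm a side, 7 mm thick (fixed to the tray), on its +x half. This point is the centre of the round brown paper liner (72 mm across, flat) on the tray's biscuit-free half, on the tray's top face, where a cutter stands; the biscuits begin 45 mm or more from it along the tray's +x and the tray ends 42 mm from it along -x. z is up.
- tray_triangle_place (a point): Fixed flat dark baking tray, 154 x 124 mm, its top 4 mm above the table, carrying two triangular biscuits, 54 mm a side, 7 mm thick (fixed to the tray), on its +x half. This point is the centre of the round brown paper liner (72 mm across, flat) on the tray's biscuit-free half, on the tray's top face, where a cutter stands; the biscuits begin 45 mm or more from it along the tray's +x and the tray ends 42 mm from it along -x. z is up.
- tray_oblong_place (a point): Fixed flat dark baking tray, 154 x 124 mm, its top 4 mm above the table, carrying two oblong biscuits, 54 x 27 mm, 7 mm thick (fixed to the tray), on its +x half. This point is the centre of the round brown paper liner (72 mm across, flat) on the tray's biscuit-free half, on the tray's top face, where a cutter stands; the biscuits begin 45 mm or more from it along the tray's +x and the tray ends 42 mm from it along -x. z is up.
- slab_top (a point): Fixed square white marble slab, 100 x 100 x 12 mm, empty at the start: the free spot. This point is the centre of its top face, 12 mm above the table; z is up.
- vial_mid (a point): Loose small upright amber glass bottle, 38 mm across and 100 mm tall, about 120 g, standing between the trays; this point is its centre, half-way up, 50 mm above its underside; z is up when it stands. Not to be knocked over.
Mind the look-alikes: they are no part of the job. Of the things like the part that bears slab_top, leave any that is black; of the rest the larger one is meant.

How it is judged:
By the outcome, as a careful person would: the job done as asked, in the order asked, and still so for the second after the job is handed in, with the robot touching nothing.
It also fails if it takes over 130 s, if anything falls off the work surface, if the arm or the gripper's body presses on something with over 40 N, if the wrist force passes 120 N, or if a joint passes its speed limit or range.

ROBOT

A 6-joint arm with a two-finger parallel gripper is mounted at the origin on the work surface. World frame = base frame: x ahead of the robot, y to its left, z up, the work surface at z = 0. Lengths are in m, angles in degrees, forces in N, time in s.
With the tool pointing down it reaches from about 0.4 to 0.825 m from the base axis. Payload 7 kg.
Tool frame: the origin (TCP) lies midway between the tips of the shut fingers; the grasp point (between the pads) lies 19 mm behind it (r.grasp_offset is the distance from the TCP to the grasp point, in m); z points along the fingers, x is the direction in which the jaws open and shut, and the axes are right-handed (so a half turn about z gives the same grasp; the last joint's range is limited). The gripper opens to 88 mm and grips with 3 to 60 N. Pads are 19 mm wide; open, the fingers measure 130 mm over their backs; the gripper's body (78 mm by 193 mm) begins 47 mm behind the grasp point.
Start: joints at [-59.238, 20.546, 0.682, 0, -70.136, -16.507], TCP at [0.166, -0.654, 0.193] pointing down, gripper open.
Joint ranges: [-176.03, 176.03], [-82.01, 121.73], [-58.28, 71.71], [-173.87, 95.51], [-174.79, -0.11], [-173.66, 173.66]. Speed limits (degrees/s): [136.94, 136.94, 172.46, 180, 180, 180].

INTERFACE

Orientations are given as [roll, pitch, yaw] about the fixed x, y, z axes, in that order (R = Rz(yaw) Ry(pitch) Rx(roll)).
In Python, from plant import r gives the robot as it stands.
- The arm moves only by the tool step_arm, never from a script. Its argument "deltas" is a list of rows, each a list of 7 numbers: the turn, a rotation vector about the tool's x, y, z in rad, then the shift along the tool's x, y, z in mm, then the opening, from -1 (shut) to 1 (fully open), so that 0 is half open. In form: [[ax, ay, az, x, y, z, grip], ...]. A call has 1 to 10 rows; each row shifts and turns the pose as measured when the row begins, along the tool's axes as they then stand; what a row does not reach is not made up. A row lasts 1/10 s, in which the tool goes at most 50 mm and 8.59 degrees, less where a joint would pass 70% of its speed; a pose out of reach is approached as far as the arm can. A call with a gripper value outside its range is refused whole. The fingers move at their own pace and stop on an object; "squeeze" is the grip in N (left out, the last holds). Time passes only in rows, so rows that do not move let the fingers close. It gives the time, the measured TCP pose, the force and the opening at its end, in the units of the state.
- r.get_state(): the state, without advancing time (a new reading comes with each control period).
- r.capture(name): name is "scene" or "top" or "wrist"; returns the picture (384x512x3 uint8, red, green, blue); there is no depth.
- r.camera_info(name): a dict with "vertical_fov" (degrees; the focal length in pixels is half the picture's height over the tangent of half this angle, whatever the lens; pixels are square), "cx", "cy" (the principal point, pixels), "view" (4x4, takes a point from world to camera coordinates). Camera axes: x right, y down, z forward; pixel columns grow to the right and rows downward; lengths in m; the calibration is good to about 2 mm. A picture is of the moment at which its call begins: read the wrist's pose just before it. camera_info takes no time and is no camera call; for the wrist camera it gives the pose at the moment of the call.
- r.close_job(): hands the job in, once; it reports no verdict.
The state is a dict: "time_s": time; "joints": joint angles; "qd": joint speeds; "joint_torque": joint torques, N m; "tcp_pos": TCP position; "eef_rot": TCP orientation; "contact_force": force on the tool from outside, world axes, zero at the start; "moment": the same for the moment, N m; "gripper_width": finger opening in m.
Only numpy, scipy, OpenCV 4.12 (cv2) and the standard library are available. Lean on these libraries where they do the work, as an engineer would, in place of code of your own. Each camera call takes 0.05 s, during which the arm holds its last target.

## Working session

There is one attempt and no reset: what is moved stays moved. The work goes in short steps, Python scripts to look and compute and a tool call to move; the robot and the scene stay as the last step left them, time stands still between calls to the robot, and variables do not carry over. Pictures are saved under pics/ and viewed, and the job is handed in when it is done.

Besides the shell and the picture viewer there is one more tool, called after ">>>" by a JSON object that holds its "method" and its "body", one argument or row to a line. step_arm: Moves the arm, as the interface text tells. Its arguments: {"type":"object","properties":{"deltas":{"type":"array","items":{"type":"array","items":{"type":"number"}}},"squeeze":{"type":"number"}},"required":["deltas"]}

```bash
ls; mkdir -p pics
python3 - <<'E'
from plant import r
import cv2
for n in ("scene","top"):
    im=r.capture(n); cv2.imwrite(f"pics/{n}0.png",cv2.cvtColor(im,cv2.COLOR_RGB2BGR))
    i=r.camera_info(n); print(n,i)
print(r.get_state())
E
```

```text
pics
scene {'vertical_fov': 50.62910258548724, 'cx': 253.67669561983521, 'cy': 190.46092585269668, 'view': array([[-0.35441166,  0.93497535, -0.01461037,  0.31784445],
       [ 0.73505272,  0.268903  , -0.62240556, -0.24871783],
       [-0.57800508, -0.23132718, -0.78255853,  1.41029501],
       [ 0.        ,  0.        ,  0.        ,  1.        ]])}
top {'vertical_fov': 45.317976292121884, 'cx': 260.20649498729927, 'cy': 197.97870765387714, 'view': array([[-9.46898282e-04, -9.99808075e-01, -1.95682712e-02,
        -1.52096757e-01],
       [-9.96266278e-01,  2.63248329e-03, -8.62935313e-02,
         4.74925584e-01],
       [ 8.63284825e-02,  1.94134975e-02, -9.96077562e-01,
         1.38866512e+00],
       [ 0.00000000e+00,  0.00000000e+00,  0.00000000e+00,
         1.00000000e+00]])}
{'time_s': 0.1, 'joints': array([-5.92384489e+01,  2.05865166e+01,  6.38589260e-01, -1.60647089e-02,
       -7.01384048e+01, -1.65074415e+01]), 'qd': array([ 0.02366157, -0.15251782,  0.10393628,  0.00562957, -0.15352346,
       -0.02125308]), 'joint_torque': array([-1.34162237e-03, -5.84163845e+01,  2.93748289e+01,  7.01553494e+00,
        1.01256953e-02, -5.83596693e-05]), 'tcp_pos': array([ 0.16603494, -0.65373948,  0.1918276 ]), 'eef_rot': array([-1.79989948e+02, -8.70652338e-02,  1.04248633e+02]), 'contact_force': array([ 0.29847037,  0.20840579, -1.09187608]), 'moment': array([ 0.01489893, -0.0087385 , -0.00036917]), 'gripper_width': 0.08736263904339542}
```

View pics/scene0.png

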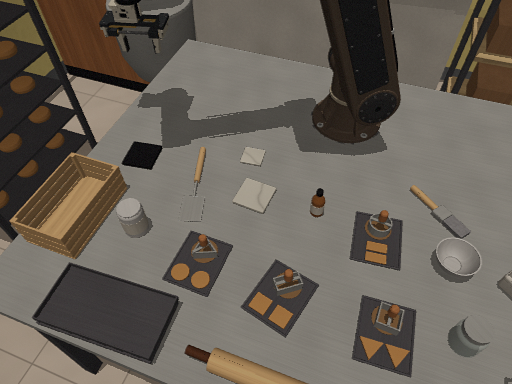

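View pics/top0.png

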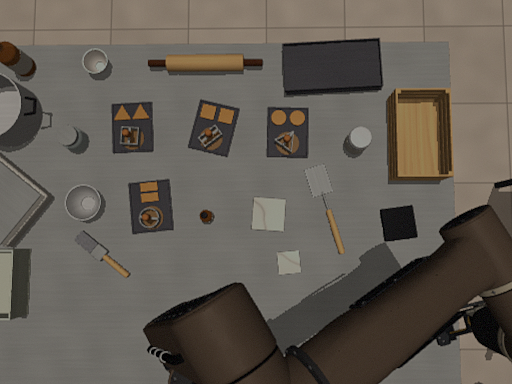

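The top view shows four trays: triangle (132,127), square (213,127), round (288,132) and oblong (151,207). The bottle is at (207,216). There are three slab candidates: large white (268,214), small white (288,262) and black (398,222). The large white one fits, being not black and the larger of the other two. I'll enlarge both areas to confirm.

Run:
```python
import cv2
im=cv2.imread("pics/top0.png")
cv2.imwrite("pics/crop1.png",cv2.resize(im[90:240,100:320],None,fx=3.6,fy=3.6,interpolation=cv2.INTER_CUBIC))
cv2.imwrite("pics/crop2.png",cv2.resize(im[180:290,230:430],None,fx=4,fy=4,interpolation=cv2.INTER_CUBIC))
im=cv2.imread("pics/scene0.png")
cv2.imwrite("pics/crop3.png",cv2.resize(im[170:380,160:425],None,fx=2.85,fy=2.85,interpolation=cv2.INTER_CUBIC))
```

```text
(no output)
```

View pics/crop1.png

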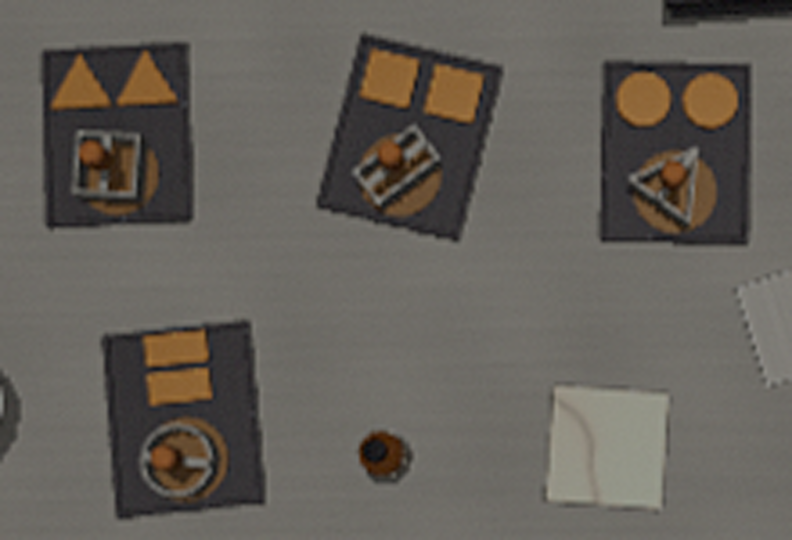

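View pics/crop2.png

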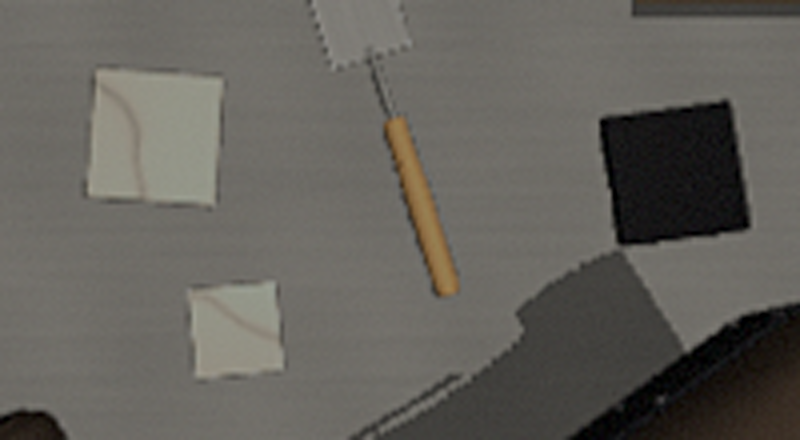

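View pics/crop3.png

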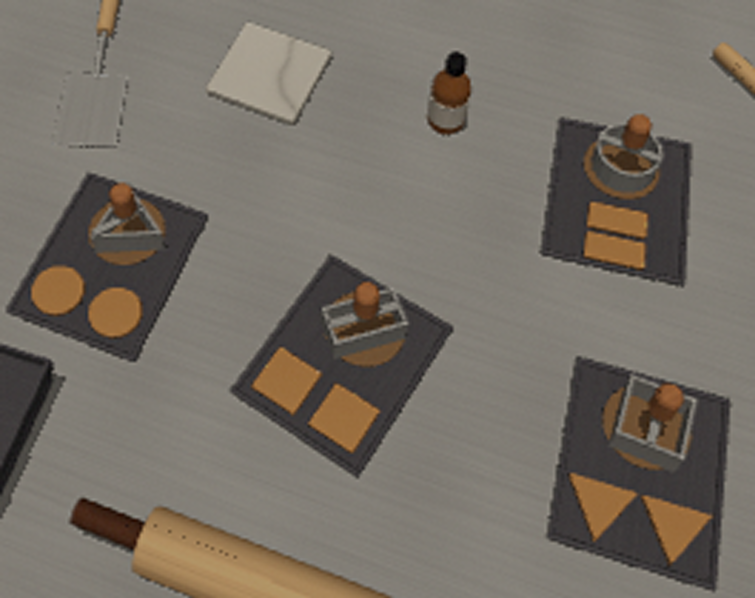

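The crops confirm it: the large white slab is the one meant. Square is on the triangle tray, oblong on the square tray, triangle on the round tray and round on the oblong tray. Now to measure.

```bash
cat > h.py <<'E'
import numpy as np,cv2
def ray(info,uv,H=384):
    f=H/2/np.tan(np.radians(info['vertical_fov']/2)); V=np.array(info['view']); R=V[:3,:3]
    uv=np.atleast_2d(np.asarray(uv,float))
    d=np.c_[(uv[:,0]-info['cx'])/f,(uv[:,1]-info['cy'])/f,np.ones(len(uv))]@R
    return -R.T@V[:3,3], d
def plane(info,uv,z):
    c,d=ray(info,uv); return c+d*((z-c[2])/d[:,2])[:,None]
def proj(info,P):
    f=192/np.tan(np.radians(info['vertical_fov']/2)); V=np.array(info['view'])
    p=np.atleast_2d(P)@V[:3,:3].T+V[:3,3]
    return np.c_[f*p[:,0]/p[:,2]+info['cx'],f*p[:,1]/p[:,2]+info['cy']]
def tri(i1,u1,i2,u2):
    a,d=ray(i1,u1);b,e=ray(i2,u2);d=d[0];e=e[0]
    t=np.linalg.lstsq(np.c_[d,-e],b-a,rcond=None)[0]
    p,q=a+t[0]*d,b+t[1]*e
    return (p+q)/2,np.linalg.norm(p-q)
E
python3 - <<'E'
from h import *
from plant import r
T=r.camera_info('top');S=r.camera_info('scene')
top=cv2.imread('pics/top0.png');sc=cv2.imread('pics/scene0.png')
def big(m): 
    c,_=cv2.findContours(m.astype(np.uint8),cv2.RETR_EXTERNAL,cv2.CHAIN_APPROX_NONE);return sorted(c,key=cv2.contourArea)[::-1]
for cam,im,I,boxes in (('top',top,T,dict(tri=(105,95,160,160),sq=(183,93,245,162),rd=(260,100,315,163),ob=(123,172,180,240))),
                   ('scene',sc,S,dict(tri=(345,290,425,380),sq=(235,255,325,338),rd=(157,225,240,300),ob=(343,203,412,275)))):
    for k,(x0,y0,x1,y1) in boxes.items():
        s=4
        c=cv2.resize(im[y0:y1,x0:x1],None,fx=s,fy=s,interpolation=cv2.INTER_CUBIC)
        g=cv2.cvtColor(c,cv2.COLOR_BGR2GRAY)
        hsv=cv2.cvtColor(c,cv2.COLOR_BGR2HSV)
        m=(g<84)
        cn=big(m)[0]; 
        to=lambda p:(p.reshape(-1,2)+.5)/s-.5+[x0,y0]
        P=plane(I,to(cn.astype(float)),0.004)
        rc=cv2.minAreaRect((P[:,:2]*1000).astype(np.float32))
        # biscuits
        b=(hsv[...,1]>130)&(hsv[...,2]>135)
        bs=[]
        for q in big(b)[:3]:
            M=cv2.moments(q); bs.append((np.round(plane(I,to(np.array([[M['m10']/M['m00'],M['m01']/M['m00']]])),0.011)[0,:2]*1000,1),M['m00']))
        print(cam,k,np.round(rc[0],1),np.round(rc[1],1),round(rc[2],1),bs)
E
```

```text
Traceback (most recent call last):
ZeroDivisionError: float division by zero
```

```bash
cat > m.py <<'E'
from h import *
from plant import r
T=r.camera_info('top');S=r.camera_info('scene')
top=cv2.imread('pics/top0.png');sc=cv2.imread('pics/scene0.png')
def big(m): 
    c,_=cv2.findContours(m.astype(np.uint8),cv2.RETR_EXTERNAL,cv2.CHAIN_APPROX_NONE);return sorted(c,key=cv2.contourArea)[::-1]
for cam,im,I,boxes in (('top',top,T,dict(tri=(105,95,160,160),sq=(183,93,245,162),rd=(260,100,315,163),ob=(123,172,180,240))),
                   ('scene',sc,S,dict(tri=(345,290,425,380),sq=(235,255,325,338),rd=(157,225,240,300),ob=(343,203,412,275)))):
    for k,(x0,y0,x1,y1) in boxes.items():
        s=4
        c=cv2.resize(im[y0:y1,x0:x1],None,fx=s,fy=s,interpolation=cv2.INTER_CUBIC)
        g=cv2.cvtColor(c,cv2.COLOR_BGR2GRAY)
        hsv=cv2.cvtColor(c,cv2.COLOR_BGR2HSV)
        to=lambda p:(p.reshape(-1,2)+.5)/s-.5+[x0,y0]
        bg=np.median(np.r_[g[:6].ravel(),g[-6:].ravel()]); dk=np.percentile(g,15)
        m=(g<(bg+dk)/2)
        cn=big(m)[0]
        P=plane(I,to(cn.astype(float)),0.004)
        rc=cv2.minAreaRect((P[:,:2]*1000).astype(np.float32))
        b=(hsv[...,1]>120)&(hsv[...,2]>(120))
        bs=[]
        for q in big(b)[:4]:
            M=cv2.moments(q)
            if M['m00']<100: continue
            bs.append((list(np.round(plane(I,to(np.array([[M['m10']/M['m00'],M['m01']/M['m00']]])),0.011)[0,:2]*1000,1)),M['m00']))
        print(cam,k,bg,dk,np.round(rc[0],1),np.round(rc[1],1),round(rc[2],1),bs)
E
python3 m.py
```

```text
top tri 109.0 46.0 [701.2 250.9] [162.  132.1] 2.4 [([np.float64(744.2), np.float64(224.6)], 1713.5), ([np.float64(741.2), np.float64(282.6)], 1702.0), ([np.float64(685.3), np.float64(272.9)], 212.5)]
top sq 109.0 50.0 [697.7  -5.8] [132.  161.8] 76.2 [([np.float64(734.9), np.float64(-44.9)], 2677.0), ([np.float64(748.7), np.float64(11.4)], 2651.0), ([np.float64(683.7), np.float64(11.3)], 224.5)]
top rd 109.0 50.0 [ 683.  -237.3] [131.  162.3] 88.7 [([np.float64(727.6), np.float64(-267.7)], 2529.5), ([np.float64(729.2), np.float64(-209.6)], 2510.0), ([np.float64(664.4), np.float64(-235.4)], 217.5)]
top ob 109.0 49.0 [452.1 187.8] [161.7 132.1] 5.9 [([np.float64(479.9), np.float64(190.6)], 2018.5), ([np.float64(512.5), np.float64(193.8)], 1974.0), ([np.float64(419.0), np.float64(203.8)], 243.0)]
scene tri 126.0 57.0 [701.3 251.1] [162.4 131.7] 3.0 [([np.float64(741.0), np.float64(282.9)], 3980.5), ([np.float64(744.0), np.float64(224.9)], 3845.5), ([np.float64(636.1), np.float64(263.8)], 691.0)]
scene sq 126.0 58.0 [697.8  -5.6] [131.8 161.9] 75.9 [([np.float64(749.7), np.float64(12.1)], 4929.5), ([np.float64(735.7), np.float64(-44.3)], 4624.0), ([np.float64(634.1), np.float64(-4.8)], 598.5)]
scene rd 126.0 58.0 [ 682.6 -236.8] [132.6 163.1] 88.4 [([np.float64(729.4), np.float64(-209.2)], 3765.5), ([np.float64(727.9), np.float64(-267.2)], 3618.5), ([np.float64(614.9), np.float64(-257.4)], 495.5)]
scene ob 127.0 57.0 [452.  187.8] [164.  131.4] 5.8 [([np.float64(513.5), np.float64(194.7)], 2769.0), ([np.float64(480.7), np.float64(191.4)], 2617.0), ([np.float64(363.1), np.float64(193.1)], 464.0)]
```

```bash
cat > k.py <<'E'
from h import *
from plant import r
T=r.camera_info('top');S=r.camera_info('scene')
top=cv2.imread('pics/top0.png');sc=cv2.imread('pics/scene0.png')
s=6
def comps(im,x0,y0,x1,y1,kind):
    c=cv2.resize(im[y0:y1,x0:x1],None,fx=s,fy=s,interpolation=cv2.INTER_CUBIC)
    h=cv2.cvtColor(c,cv2.COLOR_BGR2HSV).astype(int)
    if kind=='knob': m=(h[...,0]<=11)&(h[...,1]>120)&(h[...,2]>85)
    else: m=(h[...,1]<45)&(h[...,2]>140)
    n,l,st,ce=cv2.connectedComponentsWithStats(m.astype(np.uint8))
    i=1+np.argmax(st[1:,4]); 
    ys,xs=np.where(l==i)
    f=lambda p:(np.array(p)+.5)/s-.5+[x0,y0]
    return f(ce[i]),st[i,4]/s/s,f([xs.min(),ys.min()]),f([xs.max(),ys.max()]),l==i,f
nom=dict(square=[[666,249],(118,124,140,150),(372,300,405,345)],oblong=[[664,3],(198,122,222,147),(275,263,303,295)],triangle=[[648,-236],(278,130,298,150),(192,230,216,262)],round=[[417,184],(138,205,160,230),(368,206,394,240)])
for k,(n,b1,b2) in nom.items():
    a=comps(top,*b1,'knob');b=comps(sc,*b2,'knob')
    p,e=tri(T,a[0],S,b[0])
    print(k,'top',a[0].round(1),a[1].round(1),a[2],a[3],'scene',b[0].round(1),b[1].round(1),b[2],b[3],'tri',(p*1000).round(1),round(e*1000,1),'pl.06',(plane(T,a[0],.068)*1000).round(1)[0,:2],(plane(S,b[0],.066)*1000).round(1)[0,:2])
for nm,I,im,b in (('top',T,top,(245,190,293,238)),('scene',S,sc,(228,174,282,218))):
    a=comps(im,*b,'white'); c,_=cv2.findContours(a[4].astype(np.uint8),0,1); c=max(c,key=cv2.contourArea).reshape(-1,2)
    P=plane(I,a[5](c),.012); print(nm,'slab',cv2.minAreaRect((P[:,:2]*1000).astype(np.float32)))
print('vial cap',plane(T,[[(375/3.6)+100,452/3.6+90]],.1)*1000, plane(S,[[456/2.85+160,58/2.85+170]],.1)*1000,'base',plane(S,[[447/2.85+160,126/2.85+170]],0)*1000)
E
python3 k.py
```

```text
square top [122.9 129.6] 0.1 [122.75       129.41666667] [123.08333333 129.75      ] scene [398.  306.3] 1.0 [396.75       304.91666667] [398.91666667 307.58333333] tri [671.5 252.5  94.7] 3.5 pl.06 [678.1 259.4] [656.2 259.5]
oblong top [205.1 133.2] 0.2 [204.91666667 132.91666667] [205.25       133.41666667] scene [289.1 279.8] 0.8 [288.75       279.08333333] [289.41666667 280.41666667] tri [671.   10.4  50.4] 6.9 pl.06 [665.9  11.2] [679.7   8.6]
triangle top [288.8 135.6] 0.2 [288.58333333 135.08333333] [289.08333333 135.91666667] scene [203.  241.2] 0.9 [202.75       240.41666667] [203.58333333 242.25      ] tri [ 655.4 -234.6   65.3] 11.2 pl.06 [ 657.2 -239.6] [ 654. -229.]
round top [142. 215.] 0.3 [141.75       214.58333333] [142.25 215.25] scene [383.8 220.4] 0.4 [383.41666667 219.75      ] [384.08333333 220.75      ] tri [422.3 195.   56. ] 8.4 pl.06 [420.9 195.9] [431.5 189.8]
top slab ((426.9778137207031, -177.47662353515625), (96.35847473144531, 95.4946060180664), 85.81843566894531)
scene slab ((426.71746826171875, -177.3535614013672), (99.092041015625, 100.42420959472656), 85.67415618896484)
vial cap [[417.2261233    7.02739686 100.        ]] [[418.82605855  10.42868934 100.        ]] base [[425.45655956  14.55790836   0.        ]]
```

Run:
```python
import cv2,numpy as np
for f,(x,y),w in(('top0',(126,132),6),('scene0',(203,239),8)):
    h=cv2.cvtColor(cv2.imread(f'pics/{f}.png'),cv2.COLOR_BGR2HSV)[y-w:y+w+1,x-w:x+w+1]
    for c in range(3): print(h[...,c])
```

```text
[[160  30  25  24  21  24  24  18  18 173   8  24  15]
 [165  21  30  24  30  36  23  23  26  17  25  24  26]
 [ 30  21  60  83  15  13   0  60  30  23  30  45  45]
 [ 15  15  15  11  12  13  13   8  60  36  30  16  14]
 [  0  17  12  12  13  13  14  12  13  30  25  16  13]
 [ 50  16  13  13  13  13  14  14  13  14  15  16  15]
 [105  16  13  13  13  13  14  13  12   7  13  14  14]
 [ 30  10  13  13  13  13  13  12  13  11  13  15  13]
 [ 30  45  11  13  14  12  12  13  13  12  13  17  14]
 [ 18  25  18  12  11  11  13  12   9  15  15  16  13]
 [ 30  26  90 130  15  15  13  13  11  12  15  13  13]
 [ 23  24  15 105  14  16  14  13  13  20  17  14  15]
 [ 15  23  75  30  14  15  16  14  30  40  13  14  13]]
[[ 15  10  13  14  21  15  15  15  16  15  15  18  14]
 [ 17  19  15  15  12  15  12  12  18  21  16  17  21]
 [  8  20   8  39  24  41   0  11   9  16  14  12  17]
 [  9   6   9 133 174 184 184 114   6  10   9 114  78]
 [  4  19 129 173 187 178 181 177  75  12  15 137 125]
 [ 11  32 154 185 172 171 175 189 177  42  41 170 155]
 [  8  41 174 180 174 179 173 182 196 154 124 159 150]
[... 3971 characters left out ...]
 58  87 129 137 138 139 139 135 116  78  89  51  48  60  63]
 [ 62  59  59  70 112 135 144 146 138 121 101  68 111 104  66  52  47]
 [ 61  62  58  52  89 123 129 131 124 113  79  66  89 131 116 102  81]
 [ 60  57  82 111  84  93 100 110  93  82  73  66  55  94 119 113 113]
 [ 59  69 108 117  96  86  89  87  87  78  74  68  61  73  75 118 112]
 [ 88 108 111 131  96  85  87  88  85  82  78  64  60  74 131 109 114]
 [109 111 124 103  67  79  86  88  87  82  80  67  73  75  62  92 125]
 [108 120 116  68  56  66  83  86  84  81  80  67  90  81  63  61 126]
 [115 132  87  56  97  76  78  76  79  75  63  87  69  62  60  59  94]
 [123  99  64  90 130 136 138  90  72  91  68  62  63  64  63  62  64]]
```

```bash
sed -i "s/m=(h\[...,0\]<=11).*/m=(h[...,0]<=14)\&(h[...,1]>145)\&(h[...,2]>90)/" k.py; python3 k.py
```

```text
square top [124.7 131.7] 27.1 [121.75       128.91666667] [127.58333333 134.58333333] scene [394.6 308.9] 62.0 [389.91666667 304.41666667] [398.91666667 313.58333333] tri [669.8 251.5  75.4] 0.1 pl.06 [671.5 253.8] [665.1 253.2]
oblong top [207.6 131.8] 28.9 [204.41666667 128.58333333] [210.75 134.75] scene [288.2 272.9] 54.4 [283.25 268.75] [292.41666667 276.75      ] tri [668.1   2.5  76.2] 0.3 pl.06 [670.    3.8] [663.1   1.2]
triangle top [286.6 137.3] 27.4 [283.75 134.25] [289.75 140.25] scene [201.9 237.8] 43.4 [198.08333333 234.08333333] [205.91666667 241.75      ] tri [ 650.4 -232.6   75.2] 0.0 pl.06 [ 652.  -232.9] [ 645.6 -236.1]
round top [144.7 216.5] 30.1 [141.75 213.25] [147.75 219.75] scene [384.  213.4] 38.2 [380.41666667 210.08333333] [387.41666667 216.58333333] tri [415.9 186.   74.8] 0.2 pl.06 [416.2 188. ] [409.  186.8]
top slab ((426.9778137207031, -177.47662353515625), (96.35847473144531, 95.4946060180664), 85.81843566894531)
scene slab ((426.71746826171875, -177.3535614013672), (99.092041015625, 100.42420959472656), 85.67415618896484)
vial cap [[417.2261233    7.02739686 100.        ]] [[418.82605855  10.42868934 100.        ]] base [[425.45655956  14.55790836   0.        ]]
```

```bash
cat > go.py <<'E'
import sys
from h import *
from plant import r
from scipy.spatial.transform import Rotation as R
def go(*t):
    s=r.get_state(); Rt=R.from_euler('xyz',s['eef_rot'],degrees=True)
    d=Rt.inv().apply(np.array(t)/1000-s['tcp_pos'])*1000
    Rd=R.from_euler('xyz',[180,0,90],degrees=True)
    print('t',round(s['time_s'],2),'pos',(s['tcp_pos']*1000).round(1),'rpy',s['eef_rot'].round(2),'w',round(s['gripper_width']*1000,1),'F',s['contact_force'].round(1))
    print('delta mm',d.round(1),'rotvec',(Rt.inv()*Rd).as_rotvec().round(4),'dist',np.linalg.norm(d).round(1))
if __name__=='__main__': go(*map(float,sys.argv[1:4]))
E
python3 go.py 650.4 -232.6 220
```

```text
t 0.1 pos [ 166.  -653.7  191.8] rpy [-1.7999e+02 -9.0000e-02  1.0425e+02] w 87.4 F [ 0.3  0.2 -1.1]
delta mm [289.  573.1 -27.8] rotvec [-0.0004 -0.0015  0.2487] dist 642.5
```

>>> {"method": "step_arm", "body": {
  "deltas": [
    [0,0,0.124,0,0,-15,0],
    [0,0,0.124,0,0,-15,0]
  ],
  "squeeze": 20
}}

```text
time_s: 0.3
tcp_pos: [0.1655, -0.6519, 0.2187]
eef_rot: [-179.8, -0.4, 89.7]
contact_force: [-0.2, -0.3, 0.3]
gripper_width: 0.0765
```

```bash
python3 go.py 650.4 -232.6 220
```

```text
t 0.3 pos [ 165.5 -651.9  218.7] rpy [-179.83   -0.43   89.7 ] w 76.5 F [-0.2 -0.3  0.3]
delta mm [421.9 482.7   0.5] rotvec [-0.0029 -0.0076 -0.0053] dist 641.0
```

>>> {"method": "step_arm", "body": {
  "deltas": [
    [-0.003,-0.0075,-0.005,30,34.4,0,0],
    [0,0,0,30,34.4,0,0],
    [0,0,0,30,34.4,0,0],
    [0,0,0,30,34.4,0,0],
    [0,0,0,30,34.4,0,0],
    [0,0,0,30,34.4,0,0],
    [0,0,0,30,34.4,0,0],
    [0,0,0,30,34.4,0,0],
    [0,0,0,30,34.4,0,0],
    [0,0,0,0,0,0,0]
  ]
}}

```text
time_s: 1.3
tcp_pos: [0.4857, -0.374, 0.2159]
eef_rot: [-179.8, -0.1, 89.4]
contact_force: [-0.1, -1.3, -0.5]
gripper_width: 0.044
```

```bash
python3 go.py 650.4 -232.6 180
```

```text
t 1.3 pos [ 485.7 -374.   215.9] rpy [-1.7983e+02 -1.4000e-01  8.9390e+01] w 44.0 F [-0.1 -1.3 -0.5]
delta mm [143.  163.3  35.7] rotvec [-0.003  -0.0024 -0.0106] dist 220.0
```

>>> {"method": "step_arm", "body": {
  "deltas": [
    [-0.003,-0.002,-0.01,28.5,32.6,7,0],
    [0,0,0,28.5,32.6,7,0],
    [0,0,0,28.5,32.6,7,0],
    [0,0,0,28.5,32.6,7,0],
    [0,0,0,28.5,32.6,7,0],
    [0,0,0,0,0,0,0]
  ]
}}

```text
time_s: 1.9
tcp_pos: [0.6533, -0.2261, 0.1773]
eef_rot: [-179.8, -0.0, 89.9]
contact_force: [-0.3, -0.7, -1.0]
gripper_width: 0.0435
```

```bash
python3 go.py 650.4 -232.6 180
python3 - <<'E'
from h import *
from plant import r
i=r.camera_info('wrist'); im=r.capture('wrist'); cv2.imwrite('pics/w1.png',im[...,::-1]); print(i)
for z in(.076,.08):print(proj(i,[.6504,-.2326,z]))
print(proj(i,[.6478,-.2361,.004]))
E
```

```text
t 1.9 pos [ 653.3 -226.1  177.3] rpy [-1.7981e+02 -4.0000e-02  8.9950e+01] w 43.5 F [-0.3 -0.7 -1. ]
delta mm [-6.5 -2.9 -2.7] rotvec [-0.0033 -0.0007 -0.0009] dist 7.6
{'vertical_fov': 63.08410520247541, 'cx': 259.9877433230365, 'cy': 195.6864657346689, 'view': array([[ 1.89776268e-03,  9.99997960e-01,  6.91746709e-04,
         2.25058656e-01],
       [ 9.58821596e-01, -2.01607734e-03,  2.84001907e-01,
        -6.58678386e-01],
       [ 2.84002723e-01,  1.24293463e-04, -9.58823466e-01,
         1.91194900e-01],
       [ 0.00000000e+00,  0.00000000e+00,  0.00000000e+00,
         1.00000000e+00]])}
[[253.53170737 182.25849748]]
[[253.45183691 183.27409854]]
[[251.72458938 165.40809234]]
```

View pics/w1.png

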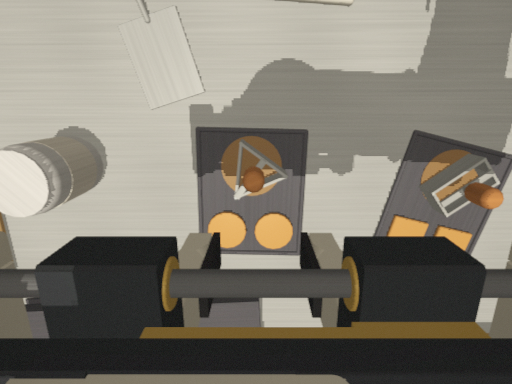

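The wrist view shows the knob at (254,180) and the liner at (251,166). My predictions were (253.5,182) and (251.7,165.4), so the measurements hold. Descending.

>>> {"method": "step_arm", "body": {
  "deltas": [
    [-0.003,0,0,-6.5,-2.9,20,0],
    [0,0,0,0,0,35,0],
    [0,0,0,0,0,30,0],
    [0,0,0,0,0,10,0],
    [0,0,0,0,0,0,0]
  ]
}}

```text
time_s: 2.45
tcp_pos: [0.6467, -0.2377, 0.0819]
eef_rot: [180.0, 0.0, 89.8]
contact_force: [-0.2, 0.0, 1.5]
gripper_width: 0.0436
```

```bash
python3 go.py 650.4 -232.6 44
```

```text
t 2.45 pos [ 646.7 -237.7   81.9] rpy [1.7996e+02 3.0000e-02 8.9820e+01] w 43.6 F [-0.2  0.   1.5]
delta mm [ 5.1  3.6 37.9] rotvec [ 0.0007  0.0005 -0.0032] dist 38.4
```

>>> {"method": "step_arm", "body": {
  "deltas": [
    [0,0,0,5.1,3.6,0,0],
    [0,0,0,0,0,0,0]
  ]
}}

```text
time_s: 2.65
tcp_pos: [0.6512, -0.2336, 0.0844]
eef_rot: [179.8, 0.1, 89.8]
contact_force: [-0.2, -0.0, -0.4]
gripper_width: 0.0437
```

```bash
python3 go.py 650.4 -232.6 44
```

```text
t 2.65 pos [ 651.2 -233.6   84.4] rpy [1.7983e+02 8.0000e-02 8.9760e+01] w 43.7 F [-0.2 -0.  -0.4]
delta mm [ 1.1 -0.9 40.4] rotvec [ 0.0029  0.0014 -0.0042] dist 40.5
```

>>> {"method": "step_arm", "body": {
  "deltas": [
    [0.003,0.001,-0.004,1,-0.9,18,0],
    [0,0,0,0,0,18,0],
    [0,0,0,0,0,4,0],
    [0,0,0,0,0,0,0]
  ]
}}

```text
time_s: 3.05
tcp_pos: [0.6552, -0.2331, 0.051]
eef_rot: [179.4, 0.1, 90.1]
contact_force: [0.6, -0.0, 0.2]
gripper_width: 0.0439
```

```bash
python3 go.py 650.4 -232.6 44
```

```text
t 3.05 pos [ 655.2 -233.1   51. ] rpy [1.7939e+02 1.4000e-01 9.0090e+01] w 43.9 F [ 0.6 -0.   0.2]
delta mm [ 0.5 -4.9  6.9] rotvec [0.0107 0.0025 0.0016] dist 8.5
```

>>> {"method": "step_arm", "body": {
  "deltas": [
    [0.011,0.0025,0,0.5,-5,7,0],
    [0,0,0,0,0,0,0]
  ]
}}

```text
time_s: 3.25
tcp_pos: [0.6511, -0.2327, 0.0458]
eef_rot: [179.9, 0.0, 90.1]
contact_force: [-0.5, -0.2, -0.6]
gripper_width: 0.0441
```

```bash
python3 go.py 650.4 -232.6 44
```

```text
t 3.25 pos [ 651.1 -232.7   45.8] rpy [1.7991e+02 1.0000e-02 9.0110e+01] w 44.1 F [-0.5 -0.2 -0.6]
delta mm [ 0.1 -0.7  1.8] rotvec [0.0016 0.0002 0.0019] dist 1.9
```

Close the gripper.

>>> {"method": "step_arm", "body": {
  "deltas": [
    [0,0,0,0,-0.7,1,-0.4],
    [0,0,0,0,0,0,-0.6],
    [0,0,0,0,0,0,-0.8],
    [0,0,0,0,0,0,-0.8],
    [0,0,0,0,0,0,-0.8]
  ],
  "squeeze": 20
}}

```text
time_s: 3.75
tcp_pos: [0.6513, -0.233, 0.0466]
eef_rot: [179.8, 0.0, 90.1]
contact_force: [0.5, 0.7, -0.2]
gripper_width: 0.0111
```

```bash
python3 go.py 427 -177 120
```

```text
t 3.75 pos [ 651.3 -233.    46.6] rpy [1.7977e+02 5.0000e-02 9.0120e+01] w 11.1 F [ 0.5  0.7 -0.2]
delta mm [  56.4 -223.9  -74.4] rotvec [0.004  0.0008 0.0021] dist 242.6
```

```bash
cat > look.py <<'E'
import sys
from h import *
from plant import r
n,c,x0,y0,x1,y1=sys.argv[1],sys.argv[2],*map(int,sys.argv[3:7])
im=r.capture(c)[...,::-1]; cv2.imwrite(f'pics/{n}_full.png',im)
im=im[y0:y1,x0:x1]; k=min(800/im.shape[1],600/im.shape[0],4)
cv2.imwrite(f'pics/{n}.png',cv2.resize(im,None,fx=k,fy=k,interpolation=cv2.INTER_CUBIC)); print('scale',k)
E
python3 look.py a scene 130 170 280 310; python3 look.py b wrist 0 0 512 384
```

```text
scale 4
scale 1.5625
```

View pics/a.png

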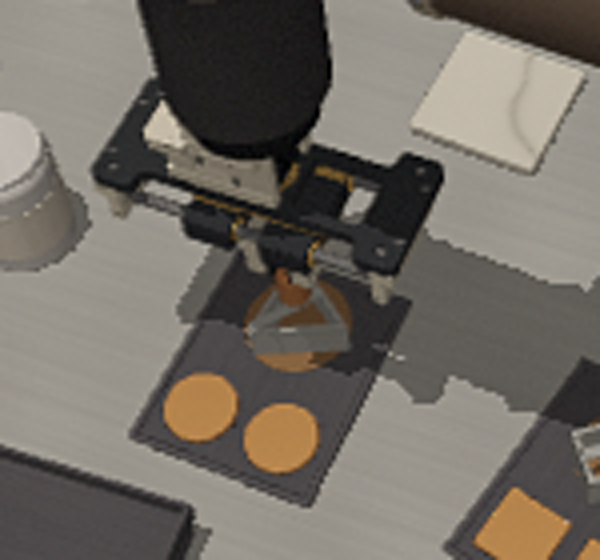

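View pics/b.png

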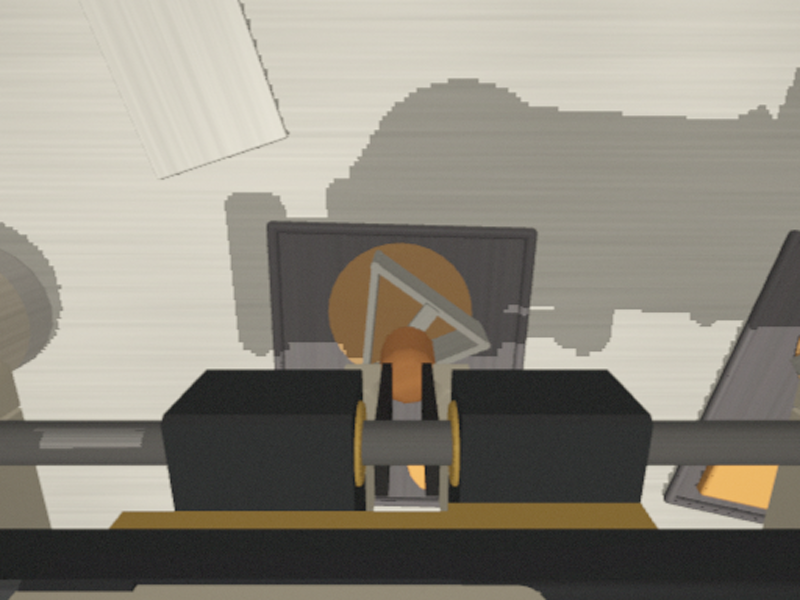

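Run:
```python
from h import *
from plant import r
s=r.get_state();print(s['gripper_width'],s['tcp_pos'],s['time_s'])
i=r.camera_info('wrist')
for z in(.044,.062,.080):
    for x in(.640,.6504): print(z,x,proj(i,[x,-.2326,z])*1.5625)
print('tcp',proj(i,s['tcp_pos'])*1.5625)
T=r.camera_info('scene')
print(proj(T,[.6504,-.2326,.08]),(proj(T,[.6504,-.2326,.08])-[130,170])*4)
```

```text
0.00916536605006023 [ 0.65129458 -0.23295704  0.04649336] 3.85
0.044 0.64 [[407.96721767 322.33260318]]
0.044 0.6504 [[407.9139263  345.38345799]]
0.062 0.64 [[408.08684862 337.41866372]]
0.062 0.6504 [[408.02687761 362.30339087]]
0.08 0.64 [[408.2305291  355.53749011]]
0.08 0.6504 [[408.16214166 382.56573623]]
tcp [[407.07954026 349.52898626]]
[[201.70528169 236.77729551]] [[286.82112675 267.10918205]]
```

```bash
python3 - <<'E'
import cv2
a=cv2.imread('pics/a_full.png')[215:280,175:235];b=cv2.imread('pics/scene0.png')[215:280,175:235]
cv2.imwrite('pics/c.png',cv2.resize(cv2.hconcat([b,a]),None,fx=6.5,fy=6.5,interpolation=cv2.INTER_CUBIC))
E
python3 look.py d wrist 190 180 340 290
```

```text
scale 4
```

View pics/c.png

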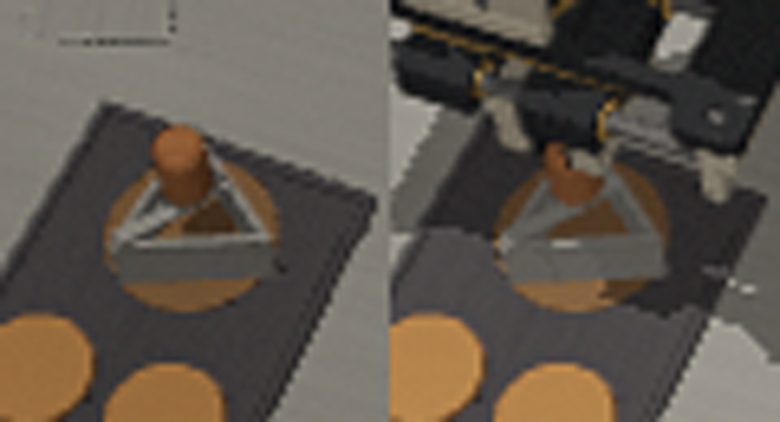

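View pics/d.png

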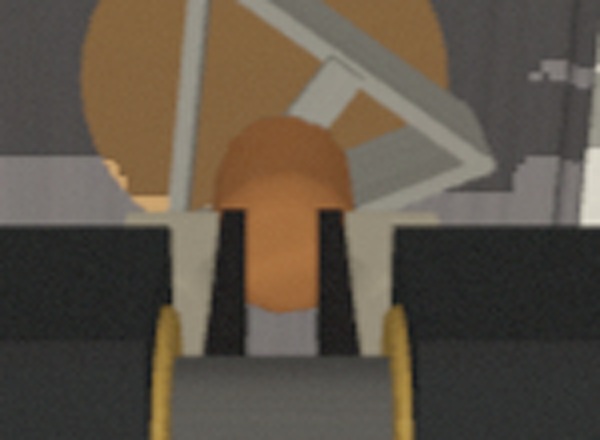

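```bash
python3 - <<'E'
from h import *
from plant import r
s=r.get_state();print(s['gripper_width'],s['tcp_pos'],s['time_s'],r.grasp_offset,[a for a in dir(r) if a[0]!='_'])
S=r.camera_info('scene');p=s['tcp_pos']
for dz in(0,.02,.04):print(dz,proj(S,p+[0,0,dz]), 'in c', (proj(S,p+[0,0,dz])-[175,215])*6.5+[390,0])
i=r.camera_info('wrist')
for dz in (0,.02,.03,.04):
  for sy in(-1,1): print(dz,(proj(i,p+[-.0095,sy*s['gripper_width']/2,dz])-[190,180])*4)
E
python3 - <<'E'
import cv2
a=cv2.imread('pics/a_full.png')[205:260,170:250]
cv2.imwrite('pics/e.png',cv2.resize(a,None,fx=10,fy=10,interpolation=cv2.INTER_CUBIC))
E
```

```text
0.008922974126593746 [ 0.65131971 -0.23293389  0.04651271] 3.9 0.0188 ['Unreachable', 'camera_info', 'capture', 'close_job', 'get_state', 'grasp_offset']
0 [[202.92081449 243.91650719]] in c [[571.48529418 187.95729674]]
0.02 [[202.03925383 239.84549191]] in c [[565.75514992 161.49569739]]
0.04 [[201.13063965 235.6495444 ]] in c [[559.84915772 134.22203861]]
0 [[254.92757073 120.6854651 ]]
0 [[309.68433969 120.7609862 ]]
0.02 [[252.22329717 166.08407464]]
0.02 [[312.65122171 166.16841796]]
0.03 [[250.6496299  192.50237318]]
0.03 [[314.37771141 192.59193675]]
0.04 [[248.89414973 221.97289708]]
0.04 [[316.30367516 222.06835907]]
```

View pics/e.png

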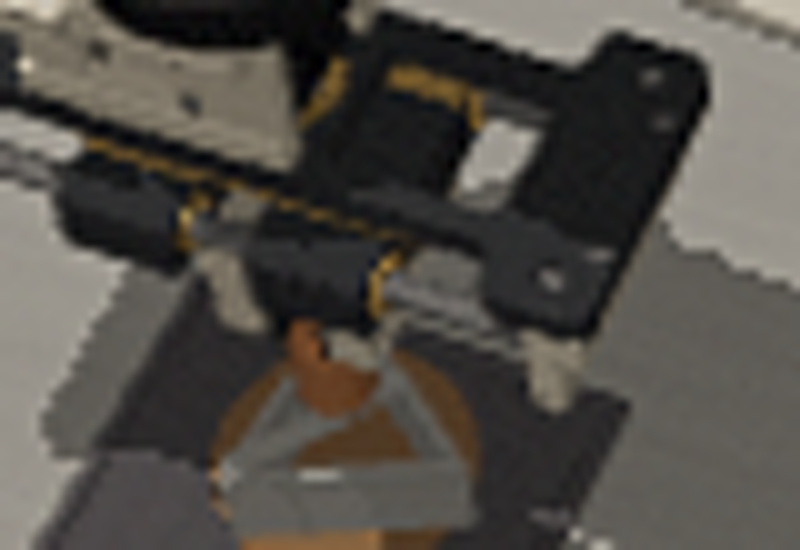

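>>> {"method": "step_arm", "body": {
  "deltas": [
    [0.004,0.001,0.002,0,0,-20,0],
    [0,0,0,0,0,-20,0],
    [0,0,0,0,0,-20,0],
    [0,0,0,0,0,0,0],
    [0,0,0,0,0,0,0],
    [0,0,0,0,0,0,0]
  ]
}}

```text
time_s: 4.5
tcp_pos: [0.6503, -0.2327, 0.107]
eef_rot: [-179.8, -0.0, 90.0]
contact_force: [0.7, 0.1, -0.4]
gripper_width: 0.043
```

```bash
python3 go.py 650.4 -232.6 44;python3 look.py f scene 150 170 270 270; python3 look.py g wrist 130 160 390 355
python3 - <<'E'
from h import *
from plant import r
s=r.get_state();p=s['tcp_pos'];w=s['gripper_width']/2
for n,o,k in(('scene',[150,170],4),('wrist',[130,160],800/260)):
  i=r.camera_info(n)
  for dz in(0,.02,.04):print(n,dz,[((proj(i,p+[dx,sy*w,dz])[0]-o)*k).round() for sy in(-1,1) for dx in (-.0095,.0095)])
E
```

```text
t 4.5 pos [ 650.3 -232.7  107. ] rpy [-1.7984e+02 -4.0000e-02  8.9990e+01] w 43.0 F [ 0.7  0.1 -0.4]
delta mm [ 0.1  0.3 63. ] rotvec [-0.0029 -0.0007 -0.0001] dist 63.0
scale 4
scale 3.076923076923077
scene 0 [array([177., 221.]), array([164., 245.]), array([241., 242.]), array([228., 266.])]
scene 0.02 [array([173., 203.]), array([159., 228.]), array([238., 224.]), array([224., 249.])]
scene 0.04 [array([168., 185.]), array([154., 209.]), array([234., 205.]), array([221., 230.])]
wrist 0 [array([298., 154.]), array([301., 237.]), array([505., 154.]), array([503., 237.])]
wrist 0.02 [array([288., 189.]), array([291., 279.]), array([516., 188.]), array([513., 278.])]
wrist 0.04 [array([275., 231.]), array([279., 329.]), array([530., 230.]), array([526., 329.])]
```

View pics/f.png

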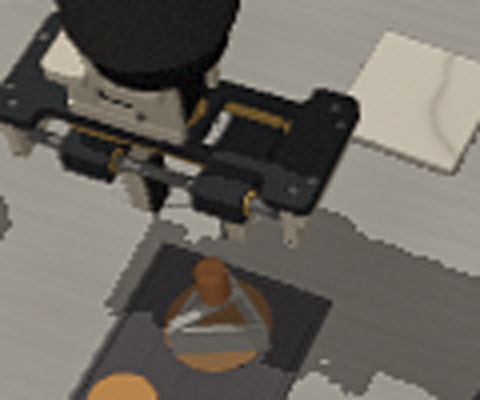

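View pics/g.png

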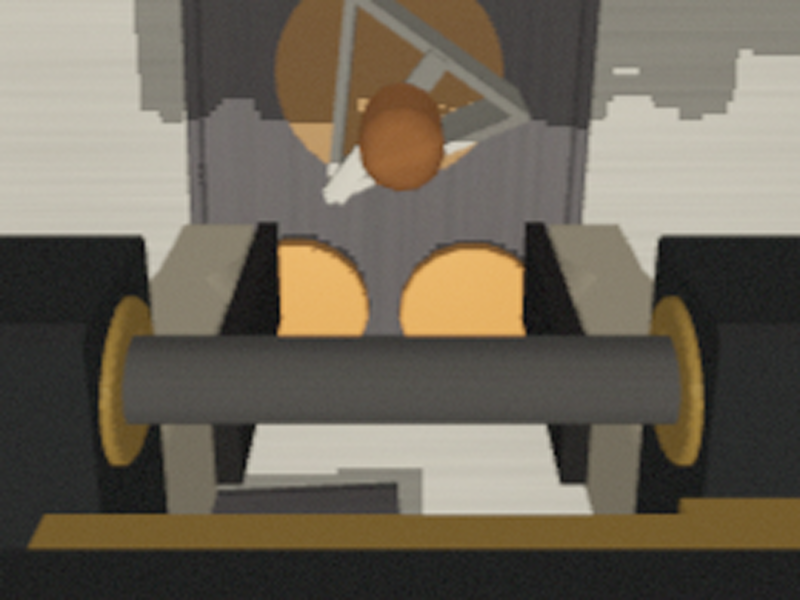

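The fingertips sit about 36 mm above the reported TCP. The tips are at row 222 of the enlarged wrist crop, the scene view agrees, and the fingers closed freely just above the knob. The measured geometry overrides the nominal one, so I'll descend with force checks to a TCP reading of about 12 mm, which puts the tips near z 48 mm.

>>> {"method": "step_arm", "body": {
  "deltas": [
    [-0.003,-0.001,0,0,0,15,0],
    [0.003,0,0,0,-0.5,20,0],
    [0.003,0,0,0,-0.5,15,0],
    [0.003,0,0,0,-1,5,0]
  ]
}}

```text
time_s: 5.0
tcp_pos: [0.6473, -0.2327, 0.0485]
eef_rot: [-179.4, 0.0, 90.0]
contact_force: [-0.4, 0.3, -0.5]
gripper_width: 0.0442
```

```bash
python3 go.py 650.4 -232.6 13
```

```text
t 5.0 pos [ 647.3 -232.7   48.5] rpy [-179.36    0.     89.98] w 44.2 F [-0.4  0.3 -0.5]
delta mm [ 0.1  3.5 35.5] rotvec [-0.0111  0.0001 -0.0003] dist 35.6
```

>>> {"method": "step_arm", "body": {
  "deltas": [
    [-0.008,0,0,0,3,10,0],
    [0,0,0,0,0,10,0],
    [0,0,0,0,0,5,0]
  ]
}}

```text
time_s: 5.3
tcp_pos: [0.6504, -0.2328, 0.0213]
eef_rot: [-179.8, 0.0, 90.0]
contact_force: [0.5, -0.6, -0.2]
gripper_width: 0.0438
```

```bash
python3 go.py 650.4 -232.6 13; python3 look.py h scene 150 170 270 270;python3 look.py i wrist 130 160 390 355
```

```text
t 5.3 pos [ 650.4 -232.8   21.3] rpy [-1.7982e+02  2.0000e-02  9.0000e+01] w 43.8 F [ 0.5 -0.6 -0.2]
delta mm [0.2 0.  8.3] rotvec [-0.0032  0.0003 -0.0001] dist 8.3
scale 4
scale 3.076923076923077
```

View pics/h.png

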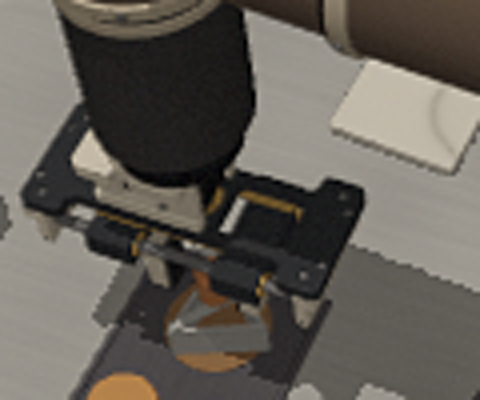

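View pics/i.png

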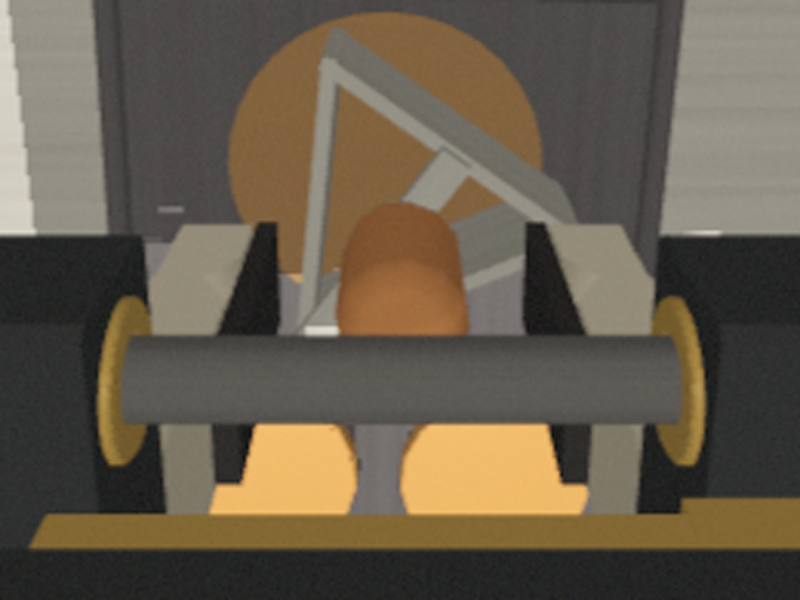

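The fingers straddle the knob evenly (knob centre at crop column 402, jaws at 278 and 525) with no contact force. I'll go 6 mm lower and close.

>>> {"method": "step_arm", "body": {
  "deltas": [
    [-0.002,0,0,0,0,5,0],
    [0,0,0,0,0,2,0],
    [0,0,0,0,0,0,-0.3],
    [0,0,0,0,0,0,-1],
    [0,0,0,0,0,0,-1],
    [0,0,0,0,0,0,-1],
    [0,0,0,0,0,0,-1]
  ],
  "squeeze": 20
}}

```text
time_s: 6.1
tcp_pos: [0.6516, -0.233, 0.0161]
eef_rot: [179.9, 0.0, 90.0]
contact_force: [0.1, -0.1, -1.4]
gripper_width: 0.0211
```

```bash
python3 go.py 427 -177 120
```

```text
t 6.1 pos [ 651.6 -233.    16.1] rpy [1.799e+02 4.000e-02 9.001e+01] w 21.1 F [ 0.1 -0.1 -1.4]
delta mm [  55.9 -224.4 -104.3] rotvec [0.0018 0.0008 0.0001] dist 253.7
```

>>> {"method": "step_arm", "body": {
  "deltas": [
    [0,0,0,0,0,-20,-1],
    [0,0,0,0,0,-25,-1],
    [0,0,0,0,0,-25,-1],
    [0,0,0,0,0,-5,-1]
  ]
}}

```text
time_s: 6.5
tcp_pos: [0.6496, -0.2327, 0.091]
eef_rot: [-179.8, -0.0, 90.0]
contact_force: [0.1, -0.4, -0.5]
gripper_width: 0.0213
```

```bash
python3 go.py 428.2 -177.4 90; python3 look.py j scene 150 150 290 290
```

```text
t 6.5 pos [ 649.6 -232.7   91. ] rpy [-179.81   -0.     89.98] w 21.3 F [ 0.1 -0.4 -0.5]
delta mm [  55.2 -221.5    1.7] rotvec [-0.0033 -0.     -0.0003] dist 228.2
scale 4
```

View pics/j.png

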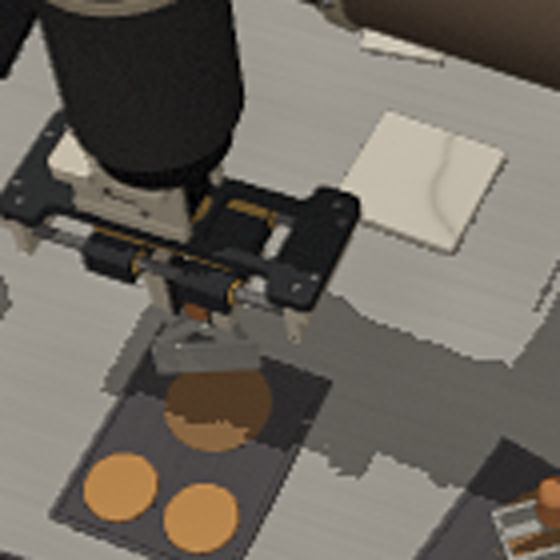

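The triangle cutter is in the air, clear of its paper. Moving to the slab.

>>> {"method": "step_arm", "body": {
  "deltas": [
    [-0.003,0,0,9,-36,0,-1],
    [0,0,0,9,-36,0,-1],
    [0,0,0,9,-36,0,-1],
    [0,0,0,9,-36,0,-1],
    [0,0,0,9,-36,0,-1],
    [0,0,0,5,-20,0,-1],
    [0,0,0,0,0,0,-1]
  ]
}}

```text
time_s: 7.25
tcp_pos: [0.4362, -0.1799, 0.0817]
eef_rot: [-179.4, -0.2, 89.8]
contact_force: [1.2, -0.8, -0.9]
gripper_width: 0.0214
```

```bash
python3 go.py 428.2 -177.4 40
```

```text
t 7.25 pos [ 436.2 -179.9   81.7] rpy [-179.35   -0.18   89.81] w 21.4 F [ 1.2 -0.8 -0.9]
delta mm [ 2.3 -7.5 41.8] rotvec [-0.0113 -0.0032 -0.0032] dist 42.6
```

>>> {"method": "step_arm", "body": {
  "deltas": [
    [-0.011,-0.003,-0.003,2.3,-7,10,-1],
    [0,0,0,0,0,15,-1],
    [0,0,0,0,0,8,-1],
    [0,0,0,0,0,0,-1]
  ]
}}

```text
time_s: 7.65
tcp_pos: [0.4285, -0.1773, 0.0465]
eef_rot: [-180.0, -0.0, 90.0]
contact_force: [-0.8, 0.2, -1.4]
gripper_width: 0.0209
```

```bash
python3 go.py 428.2 -177.4 25
```

```text
t 7.65 pos [ 428.5 -177.3   46.5] rpy [-1.7999e+02 -3.0000e-02  9.0000e+01] w 20.9 F [-0.8  0.2 -1.4]
delta mm [-0.1 -0.3 21.5] rotvec [-0.0002 -0.0005 -0.0001] dist 21.5
```

>>> {"method": "step_arm", "body": {
  "deltas": [
    [0,0,0,0,0,12,-1],
    [0,0,0,0,0,8,-1],
    [0,0,0,0,0,0,-1]
  ]
}}

```text
time_s: 7.95
tcp_pos: [0.4298, -0.1776, 0.0258]
eef_rot: [-180.0, -0.0, 90.0]
contact_force: [-0.1, 0.2, -0.4]
gripper_width: 0.0211
```

```bash
python3 go.py 428.2 -177.4 24; python3 look.py l scene 200 130 310 240
```

```text
t 7.95 pos [ 429.8 -177.6   25.8] rpy [-179.96   -0.     90.  ] w 21.1 F [-0.1  0.2 -0.4]
delta mm [ 0.2 -1.6  1.8] rotvec [-0.0007 -0.0001  0.0001] dist 2.4
scale 4
```

View pics/l.png

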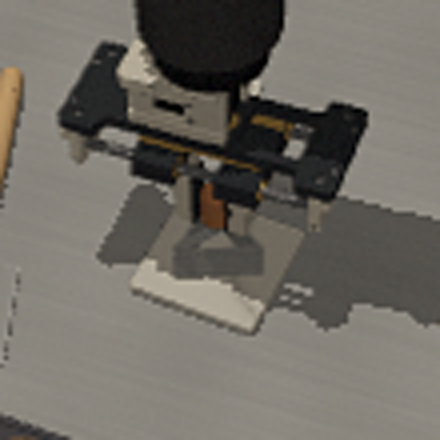

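>>> {"method": "step_arm", "body": {
  "deltas": [
    [0,0,0,0,-1,1.5,-1],
    [0,0,0,0,0,0.5,-1],
    [0,0,0,0,0,0,-0.4],
    [0,0,0,0,0,0,-0.1],
    [0,0,0,0,0,0,0],
    [0,0,0,0,0,0,0],
    [0,0,0,0,0,-10,0],
    [0,0,0,0,0,-30,0],
    [0,0,0,0,0,-40,0],
    [0,0,0,0,0,-40,0]
  ]
}}

```text
time_s: 9.0
tcp_pos: [0.4263, -0.1777, 0.1469]
eef_rot: [-179.5, 0.0, 90.0]
contact_force: [1.0, 0.0, -0.3]
gripper_width: 0.0438
```

```bash
python3 go.py 415.9 186 160; python3 look.py m scene 200 130 310 240
```

```text
t 9.0 pos [ 426.3 -177.7  146.9] rpy [-1.7953e+02  1.0000e-02  9.0010e+01] w 43.8 F [ 1.   0.  -0.3]
delta mm [363.7 -10.5 -13.1] rotvec [-0.0082  0.0001  0.0001] dist 364.1
scale 4
```

View pics/m.png

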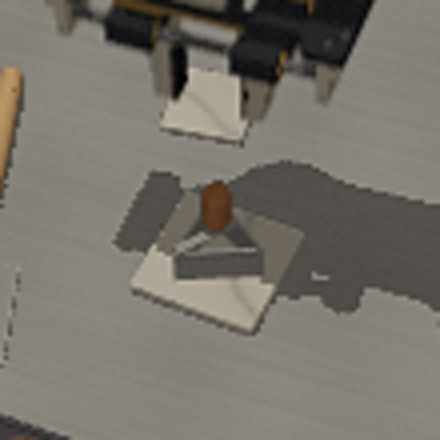

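The triangle cutter stands upright on the slab. Next is the round cutter.

>>> {"method": "step_arm", "body": {
  "deltas": [
    [-0.008,0,0,40,10,-13,0],
    [0,0,0,40,10,0,0],
    [0,0,0,40,5,0,0],
    [0,0,0,40,0,0,0],
    [0,0,0,40,0,0,0],
    [0,0,0,40,-5,0,0],
    [0,0,0,40,-15,0,0],
    [0,0,0,40,-15,0,0],
    [0,0,0,20,0,0,0]
  ]
}}

```text
time_s: 9.95
tcp_pos: [0.4228, 0.1716, 0.1792]
eef_rot: [178.5, -0.2, 89.7]
contact_force: [0.6, -0.5, 0.1]
gripper_width: 0.044
```

```bash
python3 go.py 415.9 186 120
```

```text
t 9.95 pos [422.8 171.6 179.2] rpy [ 1.7846e+02 -1.6000e-01  8.9650e+01] w 44.0 F [ 0.6 -0.5  0.1]
delta mm [14.2 -8.6 59. ] rotvec [ 0.0268 -0.0026 -0.0061] dist 61.3
```

>>> {"method": "step_arm", "body": {
  "deltas": [
    [0.026,-0.0025,-0.006,14,-8.5,10,0],
    [0,0,0,0,0,25,0],
    [0,0,0,0,0,20,0],
    [0,0,0,0,0,0,0]
  ]
}}

```text
time_s: 10.35
tcp_pos: [0.413, 0.1895, 0.1235]
eef_rot: [-179.9, -0.1, 90.3]
contact_force: [0.2, -0.4, 1.0]
gripper_width: 0.0442
```

```bash
python3 go.py 415.9 186 75;  python3 look.py n wrist 0 0 512 384
python3 - <<'E'
from h import *
from plant import r
i=r.camera_info('wrist');print(proj(i,[[.4159,.186,.08],[.4172,.1842,.004]])*1.5625)
E
```

```text
t 10.35 pos [413.  189.5 123.5] rpy [-1.799e+02 -1.400e-01  9.032e+01] w 44.2 F [ 0.2 -0.4  1. ]
delta mm [-3.7  2.9 48.5] rotvec [-0.0018 -0.0024  0.0056] dist 48.7
scale 1.5625
[[399.08435248 320.87657665]
 [397.62460366 286.37779163]]
```

View pics/n.png

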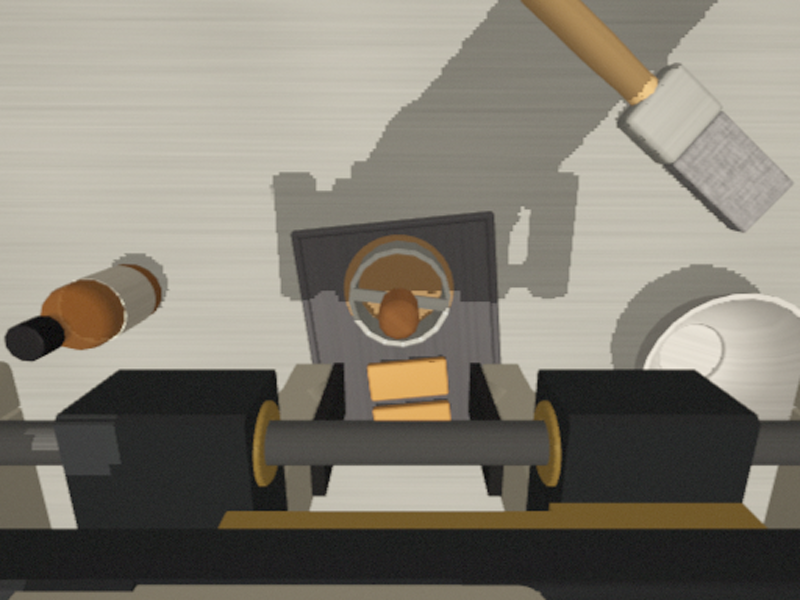

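Knob at (399,320) and liner at (399,287), both as predicted. The bottle stands well clear at the left. Descending.

>>> {"method": "step_arm", "body": {
  "deltas": [
    [-0.002,-0.002,0.005,-3.7,2.9,15,0],
    [0,0,0,0,0,20,0],
    [0,0,0,0,0,8,0],
    [0,0,0,0,0,0,0]
  ]
}}

```text
time_s: 10.8
tcp_pos: [0.4191, 0.1863, 0.0844]
eef_rot: [179.8, -0.2, 89.9]
contact_force: [-0.6, -0.9, 0.7]
gripper_width: 0.0437
```

```bash
python3 go.py 416.5 186 16
```

```text
t 10.8 pos [419.1 186.3  84.4] rpy [179.78  -0.19  89.94] w 43.7 F [-0.6 -0.9  0.7]
delta mm [-0.6 -2.9 68.4] rotvec [ 0.0039 -0.0034 -0.0011] dist 68.5
```

>>> {"method": "step_arm", "body": {
  "deltas": [
    [0.004,-0.003,-0.001,-0.6,-2.9,15,0],
    [0,0,0,0,0,18,0],
    [0,0,0,0,0,15,0],
    [0,0,0,0,0,5,0],
    [0,0,0,0,0,0,0]
  ]
}}

```text
time_s: 11.3
tcp_pos: [0.4201, 0.1882, 0.0359]
eef_rot: [179.7, -0.3, 90.0]
contact_force: [-1.0, -0.2, 0.1]
gripper_width: 0.0438
```

```bash
python3 go.py 416.5 186 16
```

```text
t 11.3 pos [420.1 188.2  35.9] rpy [179.68  -0.3   90.  ] w 43.8 F [-1.  -0.2  0.1]
delta mm [-2.3 -3.7 19.9] rotvec [ 0.0056 -0.0052  0.    ] dist 20.4
```

>>> {"method": "step_arm", "body": {
  "deltas": [
    [0.0055,-0.005,0,-2.3,-3.7,6,0],
    [0,0,0,0,0,10,0],
    [0,0,0,0,0,3,0],
    [0,0,0,0,0,0,0]
  ]
}}

```text
time_s: 11.7
tcp_pos: [0.4175, 0.187, 0.0179]
eef_rot: [179.9, -0.1, 90.0]
contact_force: [0.4, -0.4, 0.0]
gripper_width: 0.0437
```

```bash
python3 go.py 416.5 186 16
```

```text
t 11.7 pos [417.5 187.   17.9] rpy [ 1.7987e+02 -1.4000e-01  9.0020e+01] w 43.7 F [ 0.4 -0.4  0. ]
delta mm [-1.  -1.   1.9] rotvec [ 0.0023 -0.0024  0.0003] dist 2.3
```

>>> {"method": "step_arm", "body": {
  "deltas": [
    [0.002,-0.002,0,-1,-1,2,0],
    [0,0,0,0,0,0,-0.3],
    [0,0,0,0,0,0,-1],
    [0,0,0,0,0,0,-1],
    [0,0,0,0,0,0,-1],
    [0,0,0,0,0,0,-1]
  ]
}}

```text
time_s: 12.3
tcp_pos: [0.4165, 0.1861, 0.0161]
eef_rot: [180.0, -0.0, 90.0]
contact_force: [0.0, -0.4, 0.5]
gripper_width: 0.0207
```

```bash
python3 go.py 416.5 186 130
```

```text
t 12.3 pos [416.5 186.1  16.1] rpy [ 1.7998e+02 -2.0000e-02  9.0030e+01] w 20.7 F [ 0.  -0.4  0.5]
delta mm [  -0.     0.  -113.9] rotvec [ 0.0004 -0.0004  0.0005] dist 113.9
```

>>> {"method": "step_arm", "body": {
  "deltas": [
    [0,0,0,0,0,-20,-1],
    [0,0,0,0,0,-30,-1],
    [0,0,0,0,0,-35,-1],
    [0,0,0,0,0,-35,-1],
    [0,0,0,0,0,-10,-1]
  ]
}}

```text
time_s: 12.8
tcp_pos: [0.4145, 0.184, 0.1482]
eef_rot: [-179.7, 0.3, 90.0]
contact_force: [0.8, 0.2, -1.8]
gripper_width: 0.0208
```

```bash
python3 go.py 648.4 -236.1 150
```

```text
t 12.8 pos [414.5 184.  148.2] rpy [-179.72    0.28   89.99] w 20.8 F [ 0.8  0.2 -1.8]
delta mm [-420.   234.    -0.9] rotvec [-0.0049  0.0049 -0.0002] dist 480.8
```

>>> {"method": "step_arm", "body": {
  "deltas": [
    [-0.005,0.005,0,-28,24,0,-1],
    [0,0,0,-38,24,0,-1],
    [0,0,0,-38,22,0,-1],
    [0,0,0,-38,21,0,-1],
    [0,0,0,-38,21,0,-1],
    [0,0,0,-38,21,0,-1],
    [0,0,0,-38,21,0,-1],
    [0,0,0,-38,21,0,-1],
    [0,0,0,-38,21,0,-1],
    [0,0,0,-30,15,0,-1]
  ]
}}

```text
time_s: 13.8
tcp_pos: [0.632, -0.1861, 0.144]
eef_rot: [-180.0, -0.4, 90.5]
contact_force: [0.3, 1.1, -1.2]
gripper_width: 0.0211
```

```bash
python3 go.py 648.4 -236.1 120
```

```text
t 13.8 pos [ 632.  -186.1  144. ] rpy [-179.99   -0.42   90.5 ] w 21.1 F [ 0.3  1.1 -1.2]
delta mm [-50.3  16.   23.7] rotvec [-0.0003 -0.0074  0.0087] dist 57.8
```

>>> {"method": "step_arm", "body": {
  "deltas": [
    [0,-0.007,0.009,-25,8,5,-1],
    [0,0,0,-18,8,10,-1],
    [0,0,0,0,0,10,-1],
    [0,0,0,0,0,0,-1]
  ]
}}

```text
time_s: 14.2
tcp_pos: [0.6476, -0.2355, 0.1117]
eef_rot: [-179.6, -0.1, 89.6]
contact_force: [-0.0, 0.3, -1.2]
gripper_width: 0.0212
```

```bash
python3 go.py 648.4 -236.1 70
```

```text
t 14.2 pos [ 647.6 -235.5  111.7] rpy [-1.7959e+02 -8.0000e-02  8.9580e+01] w 21.2 F [-0.   0.3 -1.2]
delta mm [-0.7  1.1 41.7] rotvec [-0.0071 -0.0014 -0.0072] dist 41.7
```

>>> {"method": "step_arm", "body": {
  "deltas": [
    [-0.007,-0.001,-0.007,-0.6,1,15,-1],
    [0,0,0,0,0,20,-1],
    [0,0,0,0,0,20,-1],
    [0,0,0,0,0,5,-1],
    [0,0,0,0,0,0,-1]
  ]
}}

```text
time_s: 14.7
tcp_pos: [0.6478, -0.2325, 0.0506]
eef_rot: [-180.0, -0.0, 90.2]
contact_force: [0.2, 0.3, -0.3]
gripper_width: 0.0213
```

```bash
python3 go.py 648.4 -236.1 17
```

```text
t 14.7 pos [ 647.8 -232.5   50.6] rpy [-1.7998e+02 -3.0000e-02  9.0180e+01] w 21.3 F [ 0.2  0.3 -0.3]
delta mm [-3.6  0.6 33.6] rotvec [-0.0003 -0.0006  0.0031] dist 33.8
```

>>> {"method": "step_arm", "body": {
  "deltas": [
    [0,-0.0006,0.003,-3.6,0.6,10,-1],
    [0,0,0,0,0,12,-1],
    [0,0,0,0,0,6,-1],
    [0,0,0,0,0,0,-1]
  ]
}}

```text
time_s: 15.1
tcp_pos: [0.65, -0.2357, 0.0233]
eef_rot: [179.8, 0.0, 90.1]
contact_force: [-0.3, 0.1, -1.5]
gripper_width: 0.0214
```

```bash
python3 go.py 648.4 -236.1 17
```

```text
t 15.1 pos [ 650.  -235.7   23.3] rpy [1.7981e+02 3.0000e-02 9.0070e+01] w 21.4 F [-0.3  0.1 -1.5]
delta mm [-0.4 -1.6  6.3] rotvec [0.0033 0.0006 0.0012] dist 6.5
```

>>> {"method": "step_arm", "body": {
  "deltas": [
    [0.003,0,0.001,-0.4,-1.6,3,-1],
    [0,0,0,0,0,2.5,-1],
    [0,0,0,0,0,0,-1]
  ]
}}

```text
time_s: 15.4
tcp_pos: [0.6486, -0.2364, 0.0177]
eef_rot: [180.0, 0.0, 90.0]
contact_force: [0.1, -0.3, -1.9]
gripper_width: 0.021
```

```bash
python3 go.py 648.4 -236.1 17;python3 look.py o wrist 0 0 512 384
```

```text
t 15.4 pos [ 648.6 -236.4   17.7] rpy [1.7997e+02 5.0000e-02 9.0000e+01] w 21.0 F [ 0.1 -0.3 -1.9]
delta mm [ 0.4 -0.2  0.7] rotvec [0.0005 0.0009 0.    ] dist 0.8
scale 1.5625
```

View pics/o.png

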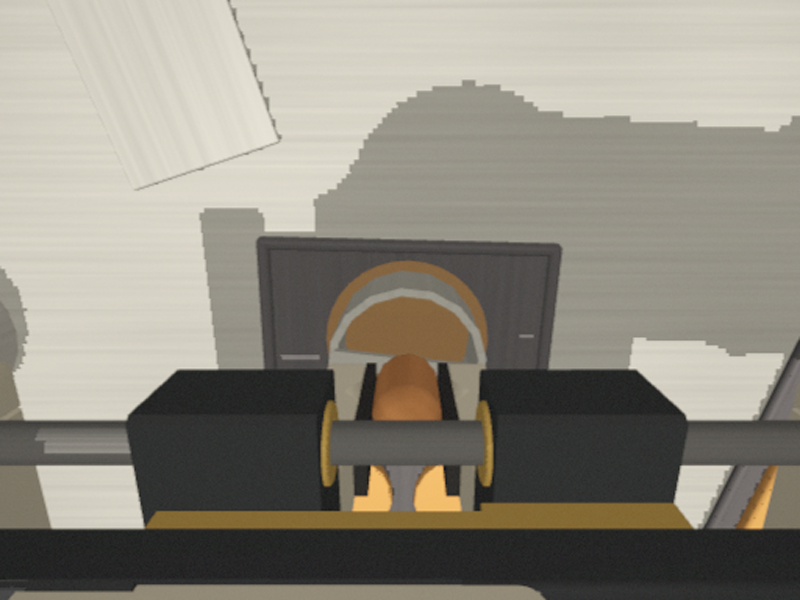

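The ring sits concentric on the paper liner. Lower the last millimetre and release.

>>> {"method": "step_arm", "body": {
  "deltas": [
    [0,0.0005,0,0,0,1.2,-1],
    [0,0,0,0,0,0,-0.4],
    [0,0,0,0,0,0,-0.1],
    [0,0,0,0,0,0,0],
    [0,0,0,0,0,0,0],
    [0,0,0,0,0,-10,0],
    [0,0,0,0,0,-30,0],
    [0,0,0,0,0,-40,0],
    [0,0,0,0,0,-40,0]
  ]
}}

```text
time_s: 16.35
tcp_pos: [0.6454, -0.236, 0.1367]
eef_rot: [-179.5, -0.0, 90.0]
contact_force: [1.6, -0.3, -0.5]
gripper_width: 0.0439
```

```bash
python3 go.py 668.1 2.5 145
```

```text
t 16.35 pos [ 645.4 -236.   136.7] rpy [-1.795e+02 -5.000e-02  8.999e+01] w 43.9 F [ 1.6 -0.3 -0.5]
delta mm [238.5  22.6  -8.4] rotvec [-0.0088 -0.0008 -0.0002] dist 239.7
```

Next is the oblong cutter on the square tray.

>>> {"method": "step_arm", "body": {
  "deltas": [
    [-0.009,-0.001,0,35,3.5,-5,0],
    [0,0,0,42,3.5,0,0],
    [0,0,0,42,3.5,0,0],
    [0,0,0,42,3.5,0,0],
    [0,0,0,42,3.5,0,0],
    [0,0,0,20,2,0,0],
    [0,0,0,0,0,0,0]
  ]
}}

```text
time_s: 17.05
tcp_pos: [0.6712, -0.0073, 0.1587]
eef_rot: [178.7, 0.1, 89.9]
contact_force: [0.9, -0.1, -0.6]
gripper_width: 0.0438
```

```bash
python3 go.py 668.6 2.5 110
```

```text
t 17.05 pos [671.2  -7.3 158.7] rpy [1.7875e+02 9.0000e-02 8.9860e+01] w 43.8 F [ 0.9 -0.1 -0.6]
delta mm [ 9.9 -3.7 48.7] rotvec [ 0.0219  0.0017 -0.0024] dist 49.8
```

>>> {"method": "step_arm", "body": {
  "deltas": [
    [0.022,0.0015,-0.002,8,-3.7,10,0],
    [0,0,0,0,0,20,0],
    [0,0,0,0,0,12,0],
    [0,0,0,0,0,0,0]
  ]
}}

```text
time_s: 17.45
tcp_pos: [0.6672, 0.0003, 0.1161]
eef_rot: [-179.9, -0.0, 90.0]
contact_force: [-0.5, -0.5, 1.1]
gripper_width: 0.044
```

```bash
python3 go.py 668.6 2.5 80;  python3 look.py p wrist 0 0 512 384
python3 - <<'E'
from h import *
from plant import r
i=r.camera_info('wrist');print(proj(i,[[.6681,.0025,.08],[.6637,.0027,.004]])*1.5625)
E
```

```text
t 17.45 pos [6.672e+02 3.000e-01 1.161e+02] rpy [-1.7989e+02 -2.0000e-02  8.9960e+01] w 44.0 F [-0.5 -0.5  1.1]
delta mm [ 2.2  1.4 36.1] rotvec [-0.0019 -0.0004 -0.0006] dist 36.2
scale 1.5625
[[411.70501175 322.79007955]
 [410.72000195 278.46884474]]
```

View pics/p.png

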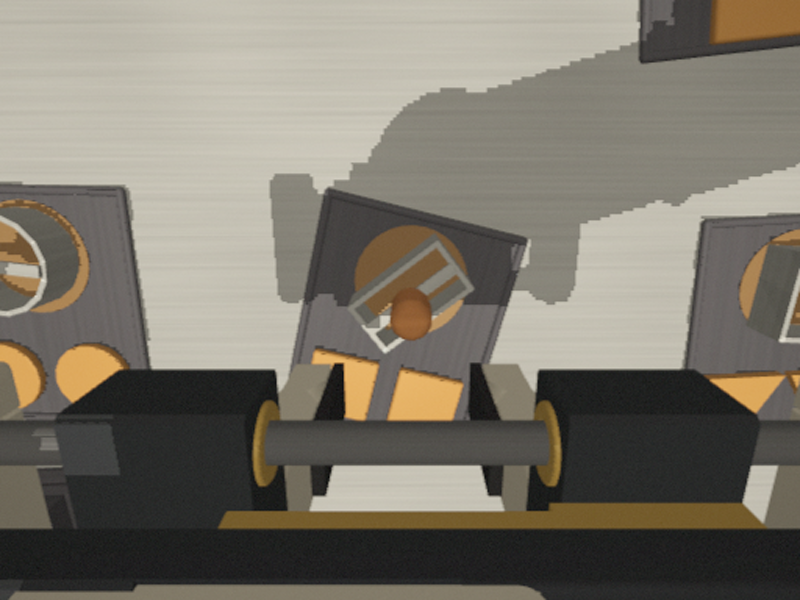

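Knob at (411,317) and liner at (411,278), matching the predictions. Descending.

>>> {"method": "step_arm", "body": {
  "deltas": [
    [-0.002,0,0,2.2,1.2,15,0],
    [0,0,0,0,0,20,0],
    [0,0,0,0,0,20,0],
    [0,0,0,0,0,15,0],
    [0,0,0,0,0,0,0]
  ]
}}

```text
time_s: 18.0
tcp_pos: [0.6716, -0.0004, 0.0486]
eef_rot: [179.7, -0.0, 89.8]
contact_force: [-0.0, 0.3, 0.6]
gripper_width: 0.0435
```

```bash
python3 go.py 668.6 2.5 16
```

```text
t 18.0 pos [ 6.716e+02 -4.000e-01  4.860e+01] rpy [ 1.797e+02 -2.000e-02  8.979e+01] w 43.5 F [-0.   0.3  0.6]
delta mm [ 2.9 -3.2 32.5] rotvec [ 0.0053 -0.0003 -0.0037] dist 32.8
```

>>> {"method": "step_arm", "body": {
  "deltas": [
    [0.005,0,-0.004,2.9,-3.2,8,0],
    [0,0,0,0,0,14,0],
    [0,0,0,0,0,8,0],
    [0,0,0,0,0,0,0]
  ]
}}

```text
time_s: 18.4
tcp_pos: [0.6698, 0.0026, 0.0186]
eef_rot: [179.8, -0.0, 90.0]
contact_force: [-0.2, 0.7, 0.2]
gripper_width: 0.0436
```

```bash
python3 go.py 668.6 2.5 16
```

```text
t 18.4 pos [669.8   2.6  18.6] rpy [ 1.7984e+02 -4.0000e-02  9.0030e+01] w 43.6 F [-0.2  0.7  0.2]
delta mm [-0.1 -1.2  2.6] rotvec [ 0.0028 -0.0006  0.0005] dist 2.8
```

>>> {"method": "step_arm", "body": {
  "deltas": [
    [0.003,0,0,0,-1.2,2.6,0],
    [0,0,0,0,0,0,-0.3],
    [0,0,0,0,0,0,-1],
    [0,0,0,0,0,0,-1],
    [0,0,0,0,0,0,-1],
    [0,0,0,0,0,0,-1]
  ]
}}

```text
time_s: 19.0
tcp_pos: [0.6694, 0.0028, 0.017]
eef_rot: [179.9, -0.0, 90.1]
contact_force: [-0.0, 0.4, -0.8]
gripper_width: 0.0209
```

```bash
python3 go.py 668.6 2.5 140
```

```text
t 19.0 pos [669.4   2.8  17. ] rpy [ 1.7992e+02 -4.0000e-02  9.0050e+01] w 20.9 F [-0.   0.4 -0.8]
delta mm [  -0.2   -0.6 -123. ] rotvec [ 0.0013 -0.0008  0.0009] dist 123.0
```

>>> {"method": "step_arm", "body": {
  "deltas": [
    [0,0,0,0,0,-20,-1],
    [0,0,0,0,0,-35,-1],
    [0,0,0,0,0,-35,-1],
    [0,0,0,15,-15,-25,-1],
    [0,0,0,24,-33,0,-1],
    [0,0,0,24,-33,0,-1],
    [0,0,0,24,-33,0,-1],
    [0,0,0,24,-33,0,-1],
    [0,0,0,24,-33,0,-1]
  ]
}}

```text
time_s: 19.9
tcp_pos: [0.4862, 0.1389, 0.1353]
eef_rot: [180.0, -0.1, 89.7]
contact_force: [0.2, 1.5, -1.0]
gripper_width: 0.021
```

```bash
python3 go.py 418.5 184.2 110
```

```text
t 19.9 pos [486.2 138.9 135.3] rpy [ 1.7996e+02 -8.0000e-02  8.9650e+01] w 21.0 F [ 0.2  1.5 -1. ]
delta mm [ 44.8 -67.9  25.4] rotvec [ 0.0007 -0.0015 -0.0061] dist 85.2
```

>>> {"method": "step_arm", "body": {
  "deltas": [
    [0,-0.0015,-0.006,20,-30,5,-1],
    [0,0,0,14,-22,10,-1],
    [0,0,0,0,0,10,-1],
    [0,0,0,0,0,0,-1]
  ]
}}

```text
time_s: 20.3
tcp_pos: [0.429, 0.1767, 0.1116]
eef_rot: [179.8, -0.2, 90.3]
contact_force: [-0.1, 0.7, -0.1]
gripper_width: 0.0212
```

```bash
python3 go.py 418.5 184.2 70
```

```text
t 20.3 pos [429.  176.7 111.6] rpy [179.79  -0.23  90.29] w 21.2 F [-0.1  0.7 -0.1]
delta mm [  7.4 -10.7  41.6] rotvec [ 0.0037 -0.0041  0.0051] dist 43.5
```

>>> {"method": "step_arm", "body": {
  "deltas": [
    [0.004,-0.004,0.005,7,-10,10,-1],
    [0,0,0,0,0,20,-1],
    [0,0,0,0,0,20,-1],
    [0,0,0,0,0,8,-1],
    [0,0,0,0,0,0,-1]
  ]
}}

```text
time_s: 20.8
tcp_pos: [0.4229, 0.184, 0.0542]
eef_rot: [179.8, -0.1, 89.9]
contact_force: [-1.1, 0.3, -0.8]
gripper_width: 0.0209
```

```bash
python3 go.py 418.5 184.2 18
```

```text
t 20.8 pos [422.9 184.   54.2] rpy [ 1.7983e+02 -1.0000e-01  8.9880e+01] w 20.9 F [-1.1  0.3 -0.8]
delta mm [ 0.1 -4.5 36.2] rotvec [ 0.003  -0.0018 -0.0021] dist 36.5
```

>>> {"method": "step_arm", "body": {
  "deltas": [
    [0.003,-0.002,-0.002,0,-4.5,10,-1],
    [0,0,0,0,0,14,-1],
    [0,0,0,0,0,5,-1],
    [0,0,0,0,0,0,-1]
  ]
}}

```text
time_s: 21.2
tcp_pos: [0.42, 0.1845, 0.0256]
eef_rot: [179.9, -0.1, 89.9]
contact_force: [-0.5, -0.7, 0.2]
gripper_width: 0.0211
```

```bash
python3 go.py 418.5 184.2 18
```

```text
t 21.2 pos [420.  184.5  25.6] rpy [ 1.7988e+02 -8.0000e-02  8.9920e+01] w 21.1 F [-0.5 -0.7  0.2]
delta mm [-0.3 -1.5  7.6] rotvec [ 0.002  -0.0014 -0.0014] dist 7.8
```

>>> {"method": "step_arm", "body": {
  "deltas": [
    [0.002,-0.001,-0.001,-0.3,-1.5,4,-1],
    [0,0,0,0,0,3,-1],
    [0,0,0,0,0,0,-1]
  ]
}}

```text
time_s: 21.5
tcp_pos: [0.4191, 0.1848, 0.0193]
eef_rot: [179.9, -0.1, 90.0]
contact_force: [0.1, -0.3, -0.3]
gripper_width: 0.021
```

```bash
python3 go.py 418.5 184.2 17;python3 look.py q wrist 100 120 412 354
```

```text
t 21.5 pos [419.1 184.8  19.3] rpy [ 1.7993e+02 -9.0000e-02  8.9990e+01] w 21.0 F [ 0.1 -0.3 -0.3]
delta mm [-0.6 -0.6  2.3] rotvec [ 0.0012 -0.0016 -0.0002] dist 2.4
scale 2.5641025641025643
```

View pics/q.png

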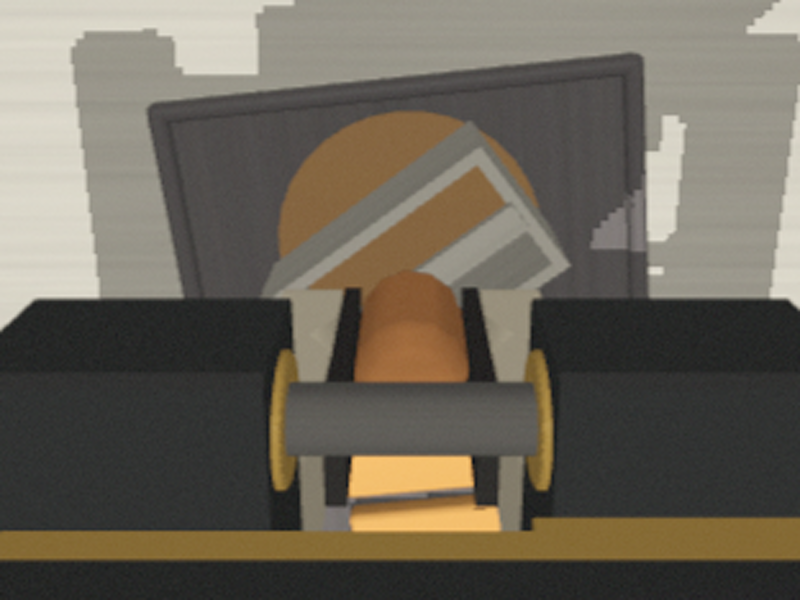

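The oblong cutter is centred over the paper, 2 mm up. Lower, release and retreat.

>>> {"method": "step_arm", "body": {
  "deltas": [
    [0.001,-0.0015,0,-0.6,-0.6,2,-1],
    [0,0,0,0,0,0.5,-1],
    [0,0,0,0,0,0,-0.4],
    [0,0,0,0,0,0,-0.1],
    [0,0,0,0,0,0,0],
    [0,0,0,0,0,0,0],
    [0,0,0,0,0,-10,0],
    [0,0,0,0,0,-30,0],
    [0,0,0,0,0,-40,0],
    [0,0,0,0,0,-40,0]
  ]
}}

```text
time_s: 22.55
tcp_pos: [0.4159, 0.1816, 0.1383]
eef_rot: [-179.6, 0.4, 90.0]
contact_force: [1.0, 1.4, -0.4]
gripper_width: 0.0435
```

```bash
python3 go.py 670.4 251.5 145
```

```text
t 22.55 pos [415.9 181.6 138.3] rpy [-179.61    0.41   89.98] w 43.5 F [ 1.   1.4 -0.4]
delta mm [ 70.  254.4  -9. ] rotvec [-0.0068  0.0072 -0.0004] dist 264.0
```

>>> {"method": "step_arm", "body": {
  "deltas": [
    [-0.007,0.007,0,10,32,-5,0],
    [0,0,0,11,42,0,0],
    [0,0,0,11,42,0,0],
    [0,0,0,11,42,0,0],
    [0,0,0,11,42,0,0],
    [0,0,0,10,32,0,0],
    [0,0,0,0,0,0,0]
  ]
}}

```text
time_s: 23.25
tcp_pos: [0.6597, 0.2497, 0.1617]
eef_rot: [179.1, -0.7, 90.2]
contact_force: [-0.1, -0.3, -0.5]
gripper_width: 0.0441
```

```bash
python3 go.py 670.4 251.5 110;  python3 look.py s wrist 0 0 512 384
python3 - <<'E'
from h import *
from plant import r
i=r.camera_info('wrist');print(proj(i,[[.6698,.2515,.08],[.6662,.2492,.004]])*1.5625)
E
```

```text
t 23.25 pos [659.7 249.7 161.7] rpy [179.05  -0.73  90.17] w 44.1 F [-0.1 -0.3 -0.5]
delta mm [ 1.1  9.9 51.9] rotvec [ 0.0165 -0.0127  0.0028] dist 52.9
scale 1.5625
[[408.90028468 314.10516716]
 [403.94469757 276.56578058]]
```

View pics/s.png

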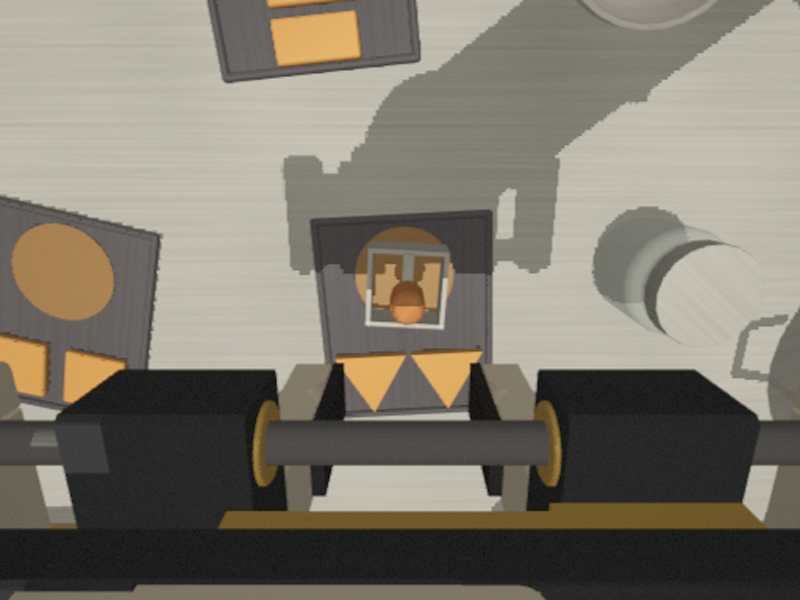

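The knob is at about (407,305) and the liner at (405,275), close to prediction. The glass jar at (700,290) stays clear of the gripper body. Descending.

>>> {"method": "step_arm", "body": {
  "deltas": [
    [0.0165,-0.0127,0.003,1,9,15,0],
    [0,0,0,0,0,25,0],
    [0,0,0,0,0,20,0],
    [0,0,0,0,0,0,0]
  ]
}}

```text
time_s: 23.7
tcp_pos: [0.6654, 0.2498, 0.1041]
eef_rot: [-180.0, -0.0, 90.0]
contact_force: [0.3, -0.7, -0.1]
gripper_width: 0.0437
```

```bash
python3 go.py 670.4 251.5 60;  python3 look.py s2 wrist 0 0 512 384
python3 - <<'E'
from h import *
from plant import r
i=r.camera_info('wrist');print(proj(i,[[.6698,.2515,.08],[.6662,.2492,.004]])*1.5625)
E
```

```text
t 23.7 pos [665.4 249.8 104.1] rpy [-1.7999e+02 -5.0000e-02  8.9970e+01] w 43.7 F [ 0.3 -0.7 -0.1]
delta mm [ 1.6  5.  44.1] rotvec [-0.0001 -0.0008 -0.0005] dist 44.4
scale 1.5625
[[409.71355935 335.75124217]
 [404.99902524 287.85734845]]
```

View pics/s2.png

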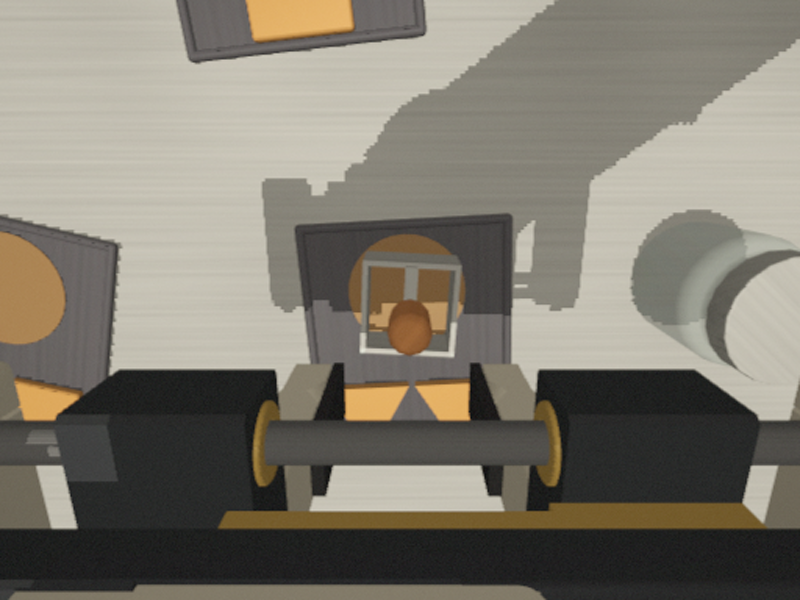

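>>> {"method": "step_arm", "body": {
  "deltas": [
    [0,-0.001,0,1.6,5,10,0],
    [0,0,0,0,0,20,0],
    [0,0,0,0,0,15,0],
    [0,0,0,0,0,8,0],
    [0,0,0,0,0,0,0]
  ]
}}

```text
time_s: 24.25
tcp_pos: [0.6742, 0.2537, 0.0574]
eef_rot: [179.4, -0.3, 90.1]
contact_force: [0.1, 0.0, 0.3]
gripper_width: 0.0437
```

```bash
python3 go.py 670.4 251.5 17
```

```text
t 24.25 pos [674.2 253.7  57.4] rpy [179.44  -0.27  90.09] w 43.7 F [0.1 0.  0.3]
delta mm [-2.4 -4.2 40.4] rotvec [ 0.0099 -0.0046  0.0015] dist 40.7
```

>>> {"method": "step_arm", "body": {
  "deltas": [
    [0.01,-0.0045,0.0015,-2.4,-4.2,10,0],
    [0,0,0,0,0,15,0],
    [0,0,0,0,0,10,0],
    [0,0,0,0,0,0,0]
  ]
}}

```text
time_s: 24.65
tcp_pos: [0.6704, 0.2514, 0.0208]
eef_rot: [180.0, -0.0, 90.0]
contact_force: [-0.4, 0.1, 0.4]
gripper_width: 0.0439
```

```bash
python3 go.py 670.4 251.5 17
```

```text
t 24.65 pos [670.4 251.4  20.8] rpy [ 1.7997e+02 -3.0000e-02  9.0000e+01] w 43.9 F [-0.4  0.1  0.4]
delta mm [0.1 0.  3.8] rotvec [ 0.0005 -0.0005 -0.0001] dist 3.8
```

>>> {"method": "step_arm", "body": {
  "deltas": [
    [0,0,0,0,0,3.5,0],
    [0,0,0,0,0,0,-0.3],
    [0,0,0,0,0,0,-1],
    [0,0,0,0,0,0,-1],
    [0,0,0,0,0,0,-1],
    [0,0,0,0,0,0,-1]
  ]
}}

```text
time_s: 25.25
tcp_pos: [0.671, 0.2517, 0.0177]
eef_rot: [179.9, -0.0, 90.0]
contact_force: [0.9, -0.5, -1.2]
gripper_width: 0.0212
```

```bash
python3 go.py 664.4 2.7 140
```

```text
t 25.25 pos [671.  251.7  17.7] rpy [ 1.7992e+02 -5.0000e-02  9.0010e+01] w 21.2 F [ 0.9 -0.5 -1.2]
delta mm [-248.9   -6.4 -122.5] rotvec [ 0.0014 -0.0008  0.0002] dist 277.5
```

>>> {"method": "step_arm", "body": {
  "deltas": [
    [0,0,0,0,0,-20,-1],
    [0,0,0,0,0,-30,-1],
    [0,0,0,0,0,-30,-1],
    [0,0,0,-20,0,-10,-1],
    [0,0,0,-40,-1,0,-1],
    [0,0,0,-40,-1,0,-1],
    [0,0,0,-40,-1,0,-1],
    [0,0,0,-40,-1,0,-1],
    [0,0,0,-40,-1,0,-1]
  ]
}}

```text
time_s: 26.15
tcp_pos: [0.6637, 0.0267, 0.1091]
eef_rot: [-180.0, -0.0, 90.4]
contact_force: [0.7, -0.3, -0.7]
gripper_width: 0.0209
```

```bash
python3 go.py 664.9 2.7 100
```

```text
t 26.15 pos [663.7  26.7 109.1] rpy [-1.7998e+02 -4.0000e-02  9.0390e+01] w 20.9 F [ 0.7 -0.3 -0.7]
delta mm [-24.    1.1   9.1] rotvec [-0.0004 -0.0007  0.0068] dist 25.7
```

>>> {"method": "step_arm", "body": {
  "deltas": [
    [0,-0.001,0.007,-12,1,10,-1],
    [0,0,0,0,0,15,-1],
    [0,0,0,0,0,15,-1],
    [0,0,0,0,0,0,-1]
  ]
}}

```text
time_s: 26.55
tcp_pos: [0.6622, 0.0054, 0.067]
eef_rot: [-179.9, 0.0, 89.4]
contact_force: [-0.5, -0.2, -1.3]
gripper_width: 0.021
```

```bash
python3 go.py 664.9 2.7 45
```

```text
t 26.55 pos [662.2   5.4  67. ] rpy [-1.799e+02  1.000e-02  8.943e+01] w 21.0 F [-0.5 -0.2 -1.3]
delta mm [-2.7  2.8 22. ] rotvec [-0.0017  0.0002 -0.0099] dist 22.3
```

>>> {"method": "step_arm", "body": {
  "deltas": [
    [-0.002,0,-0.01,-2.7,2.8,10,-1],
    [0,0,0,0,0,15,-1],
    [0,0,0,0,0,8,-1],
    [0,0,0,0,0,0,-1]
  ]
}}

```text
time_s: 26.95
tcp_pos: [0.6652, 0.0028, 0.0316]
eef_rot: [180.0, 0.0, 90.1]
contact_force: [-1.0, -1.3, -1.6]
gripper_width: 0.021
```

```bash
python3 go.py 664.9 2.7 18
```

```text
t 26.95 pos [665.2   2.8  31.6] rpy [1.7996e+02 1.0000e-02 9.0100e+01] w 21.0 F [-1.  -1.3 -1.6]
delta mm [-0.1 -0.3 13.6] rotvec [0.0007 0.0002 0.0017] dist 13.6
```

>>> {"method": "step_arm", "body": {
  "deltas": [
    [0.001,0,0.0015,0,-0.5,7,-1],
    [0,0,0,0,0,5,-1],
    [0,0,0,0,0,0,-1]
  ]
}}

```text
time_s: 27.25
tcp_pos: [0.665, 0.0034, 0.0188]
eef_rot: [-180.0, 0.0, 90.1]
contact_force: [0.4, 0.1, -0.3]
gripper_width: 0.0211
```

```bash
python3 go.py 664.9 2.7 17.8;python3 look.py u wrist 100 120 412 354
```

```text
t 27.25 pos [665.    3.4  18.8] rpy [-1.7999e+02  1.0000e-02  9.0050e+01] w 21.1 F [ 0.4  0.1 -0.3]
delta mm [-0.7 -0.1  1. ] rotvec [-0.0001  0.0003  0.0009] dist 1.2
scale 2.5641025641025643
```

View pics/u.png

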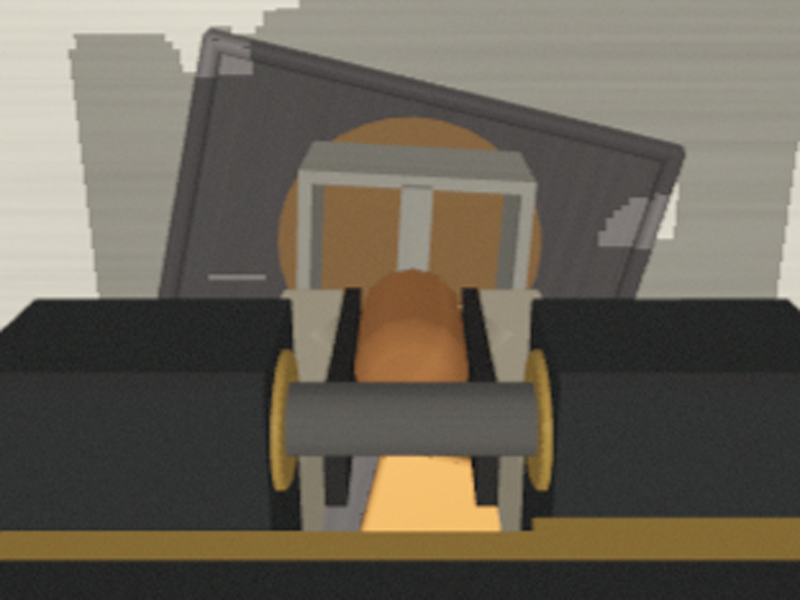

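The square cutter is centred over the paper. Release, then go back for the triangle on the slab.

>>> {"method": "step_arm", "body": {
  "deltas": [
    [0,0,0,-0.7,0,1.2,-1],
    [0,0,0,0,0,0,-0.4],
    [0,0,0,0,0,0,-0.1],
    [0,0,0,0,0,0,0],
    [0,0,0,0,0,0,0],
    [0,0,0,0,0,-10,0],
    [0,0,0,0,0,-30,0],
    [0,0,0,0,0,-40,0],
    [0,0,0,0,0,-40,0]
  ]
}}

```text
time_s: 28.2
tcp_pos: [0.6622, 0.002, 0.1387]
eef_rot: [-179.5, 0.1, 90.0]
contact_force: [1.3, 0.3, 0.4]
gripper_width: 0.0437
```

```bash
python3 go.py 427 -177.4 140; python3 look.py v top 100 90 320 250
python3 - <<'E'
import re
s=open('k.py').read()
s=s.replace("pics/top0.png","pics/v_full.png")
s=s.split("nom=")[0]+"""
a=comps(top,255,195,290,235,'knob');print('tri on slab',a[0],a[1],(plane(T,a[0],.087)*1000).round(1),a[2],a[3])
"""
open('k2.py','w').write(s)
E
python3 k2.py
```

```text
t 28.2 pos [662.2   2.  138.7] rpy [-1.7954e+02  1.3000e-01  9.0040e+01] w 43.7 F [1.3 0.3 0.4]
delta mm [-179.2 -235.4    1. ] rotvec [-0.0081  0.0023  0.0008] dist 295.8
scale 3.6363636363636362
tri on slab [268.02958993 211.89429947] 29.805555555555557 [[ 428.1 -177.    87. ]] [264.91666667 208.41666667] [270.91666667 215.08333333]
```

View pics/v.png

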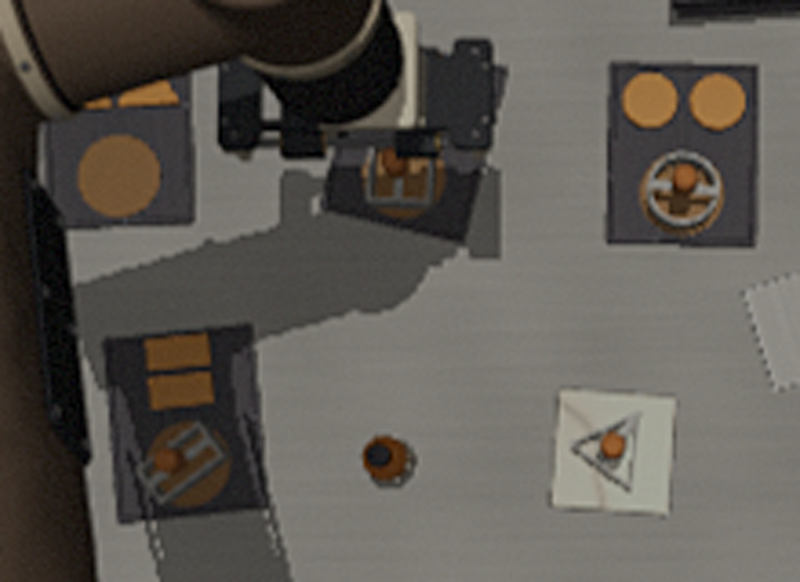

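All good: the bottle is standing and three cutters are placed. The triangle on the slab measures (428,-177).

>>> {"method": "step_arm", "body": {
  "deltas": [
    [-0.008,0.002,0,-22,-30,0,0],
    [0,0,0,-28,-37,0,0],
    [0,0,0,-28,-37,0,0],
    [0,0,0,-28,-37,0,0],
    [0,0,0,-28,-37,0,0],
    [0,0,0,-25,-33,0,0],
    [0,0,0,-10,-12,0,0],
    [0,0,0,0,0,0,0]
  ]
}}

```text
time_s: 29.05
tcp_pos: [0.4397, -0.172, 0.1524]
eef_rot: [178.4, -0.1, 90.3]
contact_force: [1.3, -0.0, 0.3]
gripper_width: 0.0438
```

```bash
python3 go.py 428.2 -177.2 100
```

```text
t 29.05 pos [ 439.7 -172.   152.4] rpy [ 1.7838e+02 -7.0000e-02  9.0290e+01] w 43.8 F [ 1.3 -0.   0.3]
delta mm [ -5.2 -13.   52. ] rotvec [ 0.0283 -0.0013  0.0051] dist 53.9
```

>>> {"method": "step_arm", "body": {
  "deltas": [
    [0.028,-0.001,0.005,-5,-12,12,0],
    [0,0,0,0,0,20,0],
    [0,0,0,0,0,15,0],
    [0,0,0,0,0,0,0]
  ]
}}

```text
time_s: 29.45
tcp_pos: [0.4297, -0.1767, 0.1034]
eef_rot: [-179.9, -0.0, 90.0]
contact_force: [0.1, 0.8, 0.2]
gripper_width: 0.0435
```

```bash
python3 go.py 428.2 -177.2 60
```

```text
t 29.45 pos [ 429.7 -176.7  103.4] rpy [-179.93   -0.     90.01] w 43.5 F [0.1 0.8 0.2]
delta mm [-0.5 -1.4 43.4] rotvec [-0.0012 -0.      0.0001] dist 43.4
```

>>> {"method": "step_arm", "body": {
  "deltas": [
    [-0.001,0,0,-0.5,-1.4,12,0],
    [0,0,0,0,0,18,0],
    [0,0,0,0,0,12,0],
    [0,0,0,0,0,0,0]
  ]
}}

```text
time_s: 29.85
tcp_pos: [0.4306, -0.1762, 0.0597]
eef_rot: [-179.7, 0.1, 90.2]
contact_force: [-0.0, -0.4, 1.3]
gripper_width: 0.0436
```

```bash
python3 go.py 428.2 -177.2 24.5
```

```text
t 29.85 pos [ 430.6 -176.2   59.7] rpy [-1.7975e+02  6.0000e-02  9.0180e+01] w 43.6 F [-0.  -0.4  1.3]
delta mm [-1.  -2.2 35.3] rotvec [-0.0044  0.001   0.0032] dist 35.3
```

>>> {"method": "step_arm", "body": {
  "deltas": [
    [-0.004,0.001,0.003,-1,-2.2,10,0],
    [0,0,0,0,0,12,0],
    [0,0,0,0,0,9,0],
    [0,0,0,0,0,0,0]
  ]
}}

```text
time_s: 30.25
tcp_pos: [0.4315, -0.1767, 0.0297]
eef_rot: [-180.0, 0.1, 90.2]
contact_force: [0.1, 0.2, 1.3]
gripper_width: 0.0438
```

```bash
python3 go.py 428.2 -177.2 24.5
```

```text
t 30.25 pos [ 431.5 -176.7   29.7] rpy [-1.7999e+02  6.0000e-02  9.0160e+01] w 43.8 F [0.1 0.2 1.3]
delta mm [-0.5 -3.3  5.2] rotvec [-0.0001  0.001   0.0028] dist 6.2
```

>>> {"method": "step_arm", "body": {
  "deltas": [
    [0,0.001,0.003,-0.5,-3.3,4,0],
    [0,0,0,0,-0.5,0.5,0],
    [0,0,0,0,0,0,-0.3],
    [0,0,0,0,0,0,-1],
    [0,0,0,0,0,0,-1],
    [0,0,0,0,0,0,-1],
    [0,0,0,0,0,0,-1]
  ]
}}

```text
time_s: 30.95
tcp_pos: [0.4291, -0.1772, 0.027]
eef_rot: [179.9, 0.0, 90.0]
contact_force: [-0.4, -0.7, -0.6]
gripper_width: 0.0212
```

```bash
python3 go.py 667.2 249.2 150
```

```text
t 30.95 pos [ 429.1 -177.2   27. ] rpy [1.7986e+02 1.0000e-02 9.0010e+01] w 21.2 F [-0.4 -0.7 -0.6]
delta mm [ 426.3  238.5 -122.5] rotvec [0.0024 0.0003 0.0002] dist 503.7
```

>>> {"method": "step_arm", "body": {
  "deltas": [
    [0,0,0,0,0,-20,-1],
    [0,0,0,0,0,-30,-1],
    [0,0,0,0,0,-35,-1],
    [0,0,0,0,10,-30,-1],
    [0,0,0,25,20,-10,-1],
    [0,0,0,37,22,0,-1],
    [0,0,0,37,22,0,-1],
    [0,0,0,37,22,0,-1],
    [0,0,0,37,22,0,-1]
  ]
}}

```text
time_s: 31.85
tcp_pos: [0.5467, -0.0019, 0.1576]
eef_rot: [179.9, -0.1, 89.5]
contact_force: [1.3, -2.2, -0.7]
gripper_width: 0.0208
```

```bash
python3 go.py 667.5 249.2 145
```

```text
t 31.85 pos [546.7  -1.9 157.6] rpy [ 1.7995e+02 -9.0000e-02  8.9540e+01] w 20.8 F [ 1.3 -2.2 -0.7]
delta mm [252.  118.8  13.1] rotvec [ 0.0009 -0.0016 -0.008 ] dist 278.9
```

>>> {"method": "step_arm", "body": {
  "deltas": [
    [0.001,-0.0015,-0.008,37,18,2,-1],
    [0,0,0,37,18,2,-1],
    [0,0,0,37,18,2,-1],
    [0,0,0,37,18,2,-1],
    [0,0,0,37,18,2,-1],
    [0,0,0,28,12,2,-1],
    [0,0,0,0,0,0,-1]
  ]
}}

```text
time_s: 32.55
tcp_pos: [0.6525, 0.225, 0.1418]
eef_rot: [-179.8, 0.1, 90.2]
contact_force: [-0.1, -0.8, -2.6]
gripper_width: 0.021
```

```bash
python3 go.py 667.5 249.2 100
```

```text
t 32.55 pos [652.5 225.  141.8] rpy [-1.7983e+02  7.0000e-02  9.0220e+01] w 21.0 F [-0.1 -0.8 -2.6]
delta mm [24.2 15.2 41.8] rotvec [-0.003   0.0012  0.0038] dist 50.6
```

>>> {"method": "step_arm", "body": {
  "deltas": [
    [-0.003,0.001,0.004,15,9,10,-1],
    [0,0,0,8,5,15,-1],
    [0,0,0,0,0,15,-1],
    [0,0,0,0,0,0,-1]
  ]
}}

```text
time_s: 32.95
tcp_pos: [0.6651, 0.2482, 0.097]
eef_rot: [-179.8, 0.1, 90.0]
contact_force: [-0.3, 0.3, -2.0]
gripper_width: 0.0213
```

```bash
python3 go.py 667.5 249.2 60
```

```text
t 32.95 pos [665.1 248.2  97. ] rpy [-1.7978e+02  1.2000e-01  9.0030e+01] w 21.3 F [-0.3  0.3 -2. ]
delta mm [ 1.1  2.5 37. ] rotvec [-0.0039  0.0021  0.0005] dist 37.1
```

>>> {"method": "step_arm", "body": {
  "deltas": [
    [-0.004,0.002,0,1,2.4,12,-1],
    [0,0,0,0,0,20,-1],
    [0,0,0,0,0,15,-1],
    [0,0,0,0,0,0,-1]
  ]
}}

```text
time_s: 33.35
tcp_pos: [0.6673, 0.2462, 0.0479]
eef_rot: [179.9, -0.0, 89.9]
contact_force: [-0.1, 0.1, -1.8]
gripper_width: 0.0208
```

```bash
python3 go.py 667.5 249.2 20
```

```text
t 33.35 pos [667.3 246.2  47.9] rpy [ 1.7994e+02 -2.0000e-02  8.9900e+01] w 20.8 F [-0.1  0.1 -1.8]
delta mm [ 2.9  0.2 27.9] rotvec [ 0.001  -0.0003 -0.0017] dist 28.1
```

>>> {"method": "step_arm", "body": {
  "deltas": [
    [0.001,0,-0.0015,2.9,0,8,-1],
    [0,0,0,0,0,11,-1],
    [0,0,0,0,0,4,-1],
    [0,0,0,0,0,0,-1]
  ]
}}

```text
time_s: 33.75
tcp_pos: [0.6682, 0.2488, 0.025]
eef_rot: [179.9, -0.1, 90.0]
contact_force: [0.5, -0.2, -1.3]
gripper_width: 0.0211
```

```bash
python3 go.py 667.5 249.2 19;python3 look.py x wrist 100 120 412 354
```

```text
t 33.75 pos [668.2 248.8  25. ] rpy [ 1.7987e+02 -8.0000e-02  8.9950e+01] w 21.1 F [ 0.5 -0.2 -1.3]
delta mm [ 0.4 -0.7  6. ] rotvec [ 0.0022 -0.0014 -0.0008] dist 6.0
scale 2.5641025641025643
```

View pics/x.png

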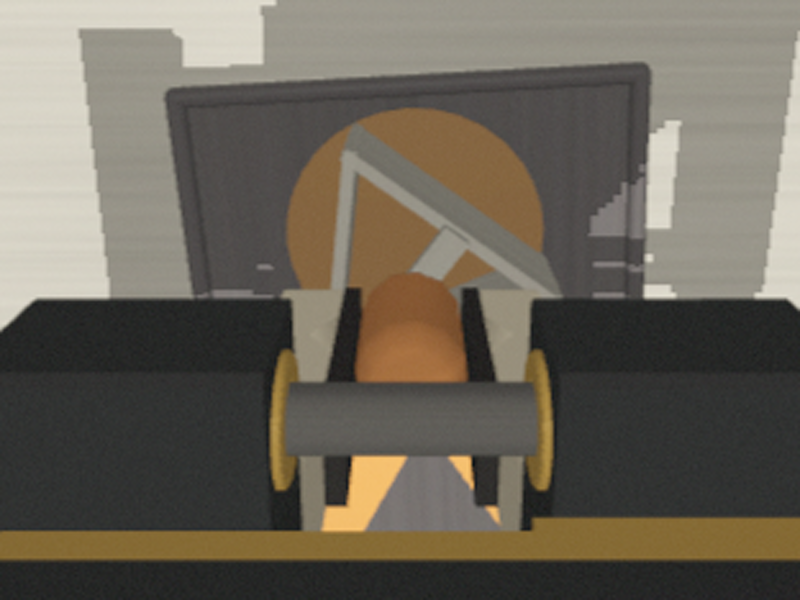

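The triangle is above its paper with 6 mm to go.

>>> {"method": "step_arm", "body": {
  "deltas": [
    [0.002,-0.001,-0.001,0.4,-0.7,3,-1],
    [0,0,0,0,0,2.3,-1],
    [0,0,0,0,0,0,-1]
  ]
}}

```text
time_s: 34.1
tcp_pos: [0.6682, 0.2497, 0.0207]
eef_rot: [179.9, -0.1, 90.0]
contact_force: [-0.6, -0.4, -0.6]
gripper_width: 0.0211
```

```bash
python3 go.py 667.5 249.2 19
```

```text
t 34.1 pos [668.2 249.7  20.7] rpy [ 1.799e+02 -7.000e-02  9.003e+01] w 21.1 F [-0.6 -0.4 -0.6]
delta mm [-0.5 -0.7  1.7] rotvec [ 0.0018 -0.0013  0.0006] dist 1.9
```

>>> {"method": "step_arm", "body": {
  "deltas": [
    [0.002,-0.001,0,-0.5,-0.7,1.5,-1],
    [0,0,0,0,0,0.5,-1],
    [0,0,0,0,0,0,-0.4],
    [0,0,0,0,0,0,-0.1],
    [0,0,0,0,0,0,0],
    [0,0,0,0,0,0,0],
    [0,0,0,0,0,-10,0],
    [0,0,0,0,0,-30,0],
    [0,0,0,0,0,-40,0],
    [0,0,0,0,0,-40,0]
  ]
}}

```text
time_s: 35.1
tcp_pos: [0.6645, 0.2474, 0.1379]
eef_rot: [-179.5, 0.3, 90.0]
contact_force: [1.0, 0.0, 0.9]
gripper_width: 0.0435
```

```bash
python3 go.py 540 -420 200
```

```text
t 35.1 pos [664.5 247.4 137.9] rpy [-179.47    0.31   90.02] w 43.5 F [1.  0.  0.9]
delta mm [-667.7 -125.3  -57.4] rotvec [-0.0092  0.0054  0.0003] dist 681.7
```

Retreat to the right for a clear overall view.

>>> {"method": "step_arm", "body": {
  "deltas": [
    [-0.009,0.005,0,-20,-10,-25,0],
    [0,0,0,-40,-12,-15,0],
    [0,0,0,-42,-12,-10,0],
    [0,0,0,-42,-12,0,0],
    [0,0,0,-42,-12,0,0],
    [0,0,0,-42,-12,0,0],
    [0,0,0,-42,-12,0,0],
    [0,0,0,-42,-12,0,0],
    [0,0,0,-42,-12,0,0],
    [0,0,0,-42,-12,0,0]
  ]
}}

```text
time_s: 36.1
tcp_pos: [0.5493, -0.1564, 0.2061]
eef_rot: [178.5, -0.4, 90.6]
contact_force: [0.8, 0.0, 1.2]
gripper_width: 0.0439
```

```bash
python3 go.py 350 -480 220
```

```text
t 36.1 pos [ 549.3 -156.4  206.1] rpy [178.52  -0.37  90.61] w 43.9 F [0.8 0.  1.2]
delta mm [-321.4 -202.3  -21.2] rotvec [ 0.0259 -0.0067  0.0105] dist 380.4
```

>>> {"method": "step_arm", "body": {
  "deltas": [
    [0.025,-0.006,0.01,-36,-22,-4,0],
    [0,0,0,-38,-23,-3,0],
    [0,0,0,-38,-23,0,0],
    [0,0,0,-38,-23,0,0],
    [0,0,0,-38,-23,0,0],
    [0,0,0,-38,-23,0,0],
    [0,0,0,-38,-23,0,0],
    [0,0,0,-38,-23,0,0],
    [0,0,0,-20,-10,0,0],
    [0,0,0,0,0,0,0]
  ]
}}

```text
time_s: 37.1
tcp_pos: [0.345, -0.4961, 0.2235]
eef_rot: [179.4, 0.4, 89.8]
contact_force: [-0.5, 0.8, -0.1]
gripper_width: 0.044
```

```bash
python3 look.py y top 100 90 320 250;python3 look.py z scene 160 170 425 380
cat > k3.py <<'E'
src=open('k.py').read().replace("pics/top0.png","pics/y_full.png").replace("pics/scene0.png","pics/z_full.png").split("nom=")[0]
exec(src)
pl=dict(triangle=(.6662,.2492),square=(.6637,.0027),round=(.6478,-.2361),oblong=(.4172,.1842))
for k,p in pl.items():
    P=np.array([*p,.08]); a=proj(T,P)[0].round().astype(int);b=proj(S,P)[0].round().astype(int)
    A=comps(top,a[0]-11,a[1]-11,a[0]+12,a[1]+12,'knob');B=comps(sc,b[0]-12,b[1]-12,b[0]+13,b[1]+13,'knob')
    q,e=tri(T,A[0],S,B[0]); print(k,(q*1000).round(1),'err',((q-P)*1000).round(1),'gap',round(e*1000,1))
E
python3 k3.py; python3 go.py 0 0 0
```

```text
scale 3.6363636363636362
scale 2.857142857142857
triangle [668.1 249.6  75. ] err [ 1.9  0.4 -5. ] gap 0.4
square [663.9   3.   75.1] err [ 0.2  0.3 -4.9] gap 0.0
round [ 647.9 -236.3   76.1] err [ 0.1 -0.2 -3.9] gap 0.6
oblong [417.7 185.1  74.6] err [ 0.5  0.9 -5.4] gap 0.0
t 37.2 pos [ 346.3 -494.2  223.5] rpy [179.34   0.35  89.9 ] w 43.5 F [ 0.6  0.3 -1.1]
delta mm [ 495.  -349.7  216.4] rotvec [ 0.0115  0.0062 -0.0018] dist 643.5
```

View pics/y.png

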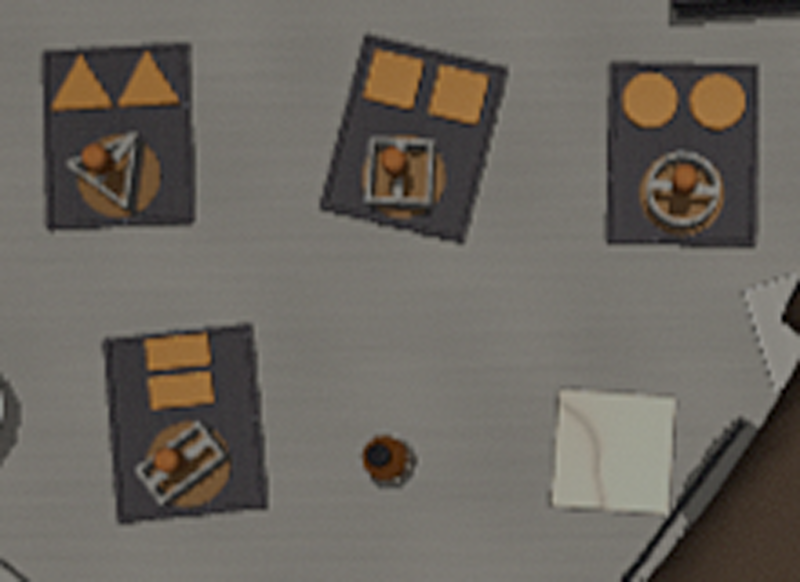

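View pics/z.png

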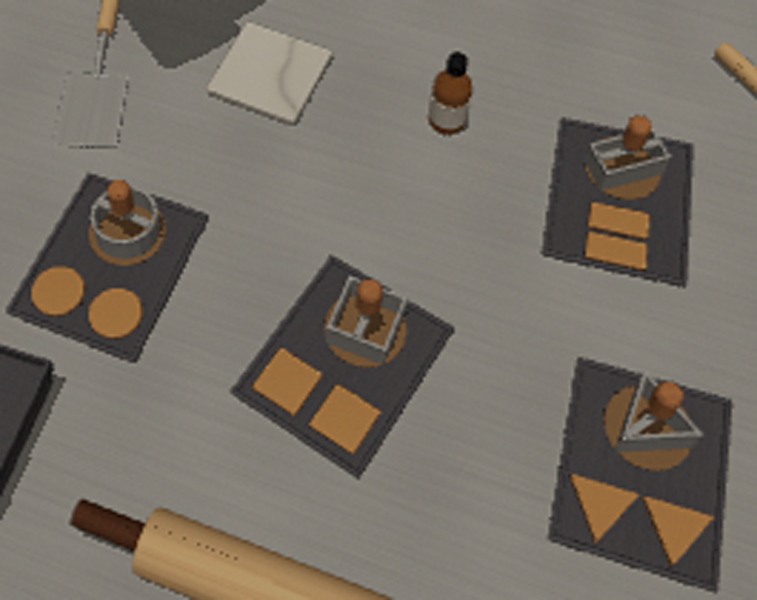

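Both views show each cutter upright on its own tray, within 2 mm of the paper's centre. The slab is empty and the bottle is standing.

>>> {"method": "step_arm", "body": {
  "deltas": [
    [0,0,0,0,0,0,0],
    [0,0,0,0,0,0,0],
    [0,0,0,0,0,0,0]
  ]
}}

```text
time_s: 37.5
tcp_pos: [0.3479, -0.4921, 0.2246]
eef_rot: [179.3, 0.4, 90.1]
contact_force: [0.9, -0.5, 0.0]
gripper_width: 0.0441
```

```bash
python3 -c "
from plant import r
print(r.close_job())"
```

```text
the job is handed in; nothing more can be done
None
```

The job is done and handed in at about 37.5 s of the 130 s. All four cutters stand upright on their own trays, and the slab is empty again. I parked the triangle cutter on the large white slab, then moved round, oblong and square to their trays, and the triangle last.

**Final checks:** triangulating the knobs from both cameras put each one close to its paper's centre. The bottle is standing and the arm is clear of everything.

| Cutter | Distance from paper centre |
|---|---|
| Triangle | 1.9 mm |
| Oblong | 1.0 mm |
| Square | 0.4 mm |
| Round | 0.2 mm |

**What disagreed:**
- **Fingertips:** they sit about 36 mm above the reported TCP, seen in both the wrist and scene cameras. My first grasp therefore closed on air just above the triangle's knob without moving it. I gripped lower after that, and every grasp held at about 21 mm on the 22 mm knob.
- **Tray size:** the outlines measured about 8 mm too large each way, probably from the mask threshold or a rim. The centres agreed between the two cameras to within 1 mm, and the wrist views of the papers matched them.

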